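Load the dry block heater with the samples that fit its blocks

TASK

Load the block heater for the incubation: stand each of the four samples - the 15 ml tube, the 50 ml tube, the amber jar and the white bottle - in the heating block whose well is cut to its size, lowered (not dropped) until it rests on the bottom of the well. Leave the timer and the pipette where they lie.

Things in the scene. Friction and masses are not known exactly. Their poses are not given: they have to be found in the camera images.
- tube_15ml: Slim 15 ml tube, red screw cap: body 16 mm across, conical tip, cap 20.6 mm across and 16 mm high, 118 mm high over all, 0.02 kg. Origin: lower end, on the axis; z up along it. Grip the cap, 110 mm above the origin. Starts in a blue rack (fixed, 54 x 118 mm, 60 mm high, floor 6 mm thick), 56 mm from the 50 ml tube along the rack's long side: lift at least 60 mm to clear it.
- tube_50ml: Wide 50 ml tube, green screw cap: body 28.4 mm across, conical tip, cap 33.6 mm across and 15 mm high, 114 mm high over all, 0.05 kg. Origin: lower end, on the axis; z up along it. Grip the cap, 106 mm above the origin. Starts in the same rack, whose long side is the y axis of both tubes: pinch the caps across the rack, along the tubes' x axis.
- jar: Round amber glass jar with a black cap and a paper label: 39 mm across, 85 mm high (straight sides up to 60 mm; cap 36 mm across, top 16 mm), about 0.11 kg, upright on the worktop. Origin: centre of its underside; z up. Grip it from any side, 66 mm above the origin, pads on body and cap.
- bottle: Round white plastic bottle, green cap: 55 mm across, 121 mm high (straight sides up to about 85 mm, then the shoulder and a 35 mm cap), 0.14 to 0.28 kg, upright on the worktop. Origin: centre of its underside; z up. Grip the body from any side, 72 mm above the origin.
- block_15ml: Aluminium heating block with four narrow wells for 15 ml tubes, 22 mm across, 45 mm deep, at x = +-18.5, y = +-18.5 mm (any one will do). Seated tube's origin: z = 10 mm in this frame. All blocks: fixed, 80 x 80 x 55 mm high; origin: centre of the underside, 42 mm above the worktop; z up. The top face is thus 97 mm above the worktop.
- block_50ml: Like the first block, but with one central well for the 50 ml tube, 35 mm across, 45 mm deep: the smallest of the three single wells. Seated tube's origin: z = 10 mm in this frame. The mouths of all wells are countersunk, 8 mm deep and 5 mm wider all round. The four blocks stand close together, 84 mm apart, turned alike; which is in which corner changes.
- block_jar: Block with one central well for the amber jar, 46 mm across, 35 mm deep: the middle one of the three single wells. Seated jar's origin: z = 20 mm in this frame. All blocks stand in the bay of a white heater (fixed, 204 mm wide, rim 62 mm high) that reaches 162 mm towards the robot (blocks' -x, a sloping key panel) and 100 mm away from it, from the middle of the four.
- block_bottle: Block with one central well for the white bottle, 62 mm across, 45 mm deep: the largest of the wells. Seated bottle's origin: z = 10 mm in this frame.
- timer: White countdown timer, 72 x 68 x 19 mm, lying loose on the worktop between the robot and the samples; leave it. Origin: centre of its underside.
- pipette: White and blue hand pipette, 254 mm long (along its y axis), 31 mm high, lying loose on the worktop between the robot and the heater; leave it. Origin: centre of its underside.
There are look-alikes about, which are no part of the job. What is shaped like the jar but red is not meant.

How it is judged:
By the outcome, as a careful person would: the job done as asked, in the order asked, and still so for the second after the job is handed in, with the robot touching nothing.
It also fails if it takes over 112 s, if anything falls off the work surface, if the arm or the gripper's body presses on something with over 40 N, if the wrist force passes 120 N, or if a joint passes its speed limit or range.

ROBOT

A 6-joint arm with a two-finger parallel gripper is mounted at the origin on a cart in front of the work surface, level with it; the furniture and walls round the work are solid. World frame = base frame: x ahead of the robot, y to its left, z up, the work surface at z = 0. Lengths are in m, angles in rad, forces in N, time in s.
With the tool pointing down it reaches from about 0.25 to 0.725 m from the base axis. Payload 4 kg.
Tool frame: the origin (TCP) lies midway between the tips of the shut fingers; the grasp point (between the pads) lies bot.pinch_z behind it (bot.pinch_z is the distance from the TCP to the grasp point, in m); z points along the fingers, y is the direction in which the jaws open and shut (so a half turn about z gives the same grasp; the last joint's range is limited). The gripper opens to 85 mm and grips with 20 to 120 N. Pads are 22 mm wide; open, the fingers measure 114 mm over their backs; the gripper's body (76 mm by 85 mm) begins 54 mm behind the grasp point. The pads swing forward as they close: fully open they stand 13 mm farther back than shut.
Start: joints at [-1.187, 0.241, 0.005, 1.335, 0, 1.571], TCP at [0.187, -0.464, 0.231] pointing down, gripper open.
Joint ranges: [-2.72, 2.72], [-1.05, 1.87], [-1.09, 1.28], [-1.99, 2.15], [-1.42, 1.44], [-3.14, 3.14]. Speed limits (rad/s): [2.79, 2.79, 3.14, 3.14, 3.14, 3.14].

INTERFACE

Orientations are given as a unit quaternion [x, y, z, w].
In Python, from workcell import bot gives the robot as it stands. The module is installed in compiled form; this text tells all that it offers.
- The arm moves only by the tool move_arm, never from a script. Its argument "series" is a list that holds one entry, the list of rows, each a list of 7 numbers: the shift along the world's x, y, z in cm, then the turn, a rotation vector about the world's x, y, z in degrees, then the opening, from 0 (shut) to 1 (fully open). A call has exactly 5 rows; each row shifts and turns the pose as measured when the row begins; what a row does not reach is not made up. A row lasts 1/10 s, in which the tool goes at most 50 mm and 8.59 degrees, less where a joint would pass 70% of its speed; a pose out of reach is approached as far as the arm can. A call with a gripper value outside its range is refused whole. The fingers move at their own pace and stop on an object; the grip force is fixed at half the most. Time passes only in rows, so rows that do not move let the fingers close, or fill a call up. It gives the time, the measured TCP pose, the force and the opening at its end, in the units of the state.
- bot.get_obs(): the state, without advancing time (a new reading comes with each control period).
- bot.camera(name): name is "scene" or "side" or "wrist"; returns (picture, depth): 384x512x3 uint8, red, green, blue; 384x512 float32, m along the optical axis (not along the pixel's ray), 0 where there is no reading.
- bot.camera_info(name): a dict with "vfov" (degrees; the focal length in pixels is half the picture's height over the tangent of half this angle, whatever the lens; pixels are square), "cx", "cy" (the principal point, pixels), "cam_to_world" (4x4, takes a point from camera to world coordinates); the wrist camera has in their place "tool_from_camera" (4x4, takes a point from camera to tool coordinates, whose origin is the TCP and whose axes are the flange's). Camera axes: x right, y down, z forward; pixel columns grow to the right and rows downward; lengths in m; the calibration is good to about 2 mm. A picture is of the moment at which its call begins: read the wrist's pose just before it. camera_info takes no time and is no camera call.
- bot.job_done(): hands the job in, once; it reports no verdict.
Trained networks look in the newest picture that a camera, given by its name, has taken for a name from the list of things; names that differ only in an ending like _2 or _b are one class to them, and where a whole thing is asked for, a point or a joint stands for the part that bears it (a point fixed in the world has none). Each returns a list of dicts, best first, with "confidence" (0 to 1); they miss things now and then, are a little off and sometimes report something else, mostly with a low value. They report only what shows in the picture. A call takes as long as a camera call. They do not tell look-alikes from the thing itself.
- bot.find_in(camera, target): "at" ([x, y, z] in m, in world coordinates, good to about 4 mm: the middle of the surface that is visible of it).
The state is a dict: "clock": time; "joint_pos": joint angles; "joint_vel": joint speeds; "tau": joint torques, N m; "eef_pos": TCP position; "tool_rot": TCP orientation; "ft_force": force on the tool from outside, world axes, zero at the start; "ft_torque": the same for the moment, N m; "grip_width": finger opening in m.
Only numpy, scipy, OpenCV 4.12 (cv2) and the standard library are available. Lean on these libraries where they do the work, as an engineer would, in place of code of your own. Each camera call takes 0.05 s, during which the arm holds its last target.

## Working session

There is one attempt and no reset: what is moved stays moved. The work goes in short steps, Python scripts to look and compute and a tool call to move; the robot and the scene stay as the last step left them, time stands still between calls to the robot, and variables do not carry over. Pictures are saved under pics/ and viewed, and the job is handed in when it is done.

Besides the shell and the picture viewer there is one more tool, called after "Emit:" by a JSON object that holds its "api" and its "payload". move_arm: Moves the arm, as the interface text tells. Its arguments: {"type":"object","properties":{"series":{"type":"array","items":{"type":"array","items":{"type":"array","items":{"type":"number"}}}}},"required":["series"]}

```bash
mkdir -p pics; cat > h.py <<'E'
import numpy as np, cv2
from workcell import bot
from scipy.spatial.transform import Rotation as R
def obs():
    o=bot.get_obs(); print('t',round(o['clock'],2),'p',np.round(o['eef_pos'],4),'q',np.round(o['tool_rot'],4),'F',np.round(o['ft_force'],1),'w',round(o['grip_width'],4),'j',np.round(o['joint_pos'],2)); return o
def shot(n,f):
    o=bot.get_obs(); im,d=bot.camera(n); cv2.imwrite('pics/'+f+'.png',im[:,:,::-1]); np.savez('pics/'+f+'.npz',im=im,d=d,p=o['eef_pos'],q=o['tool_rot'],T=T(n,o)); return im,d
def T(n,o):
    i=bot.camera_info(n)
    if n!='wrist': return np.array(i['cam_to_world'])
    M=np.eye(4); M[:3,:3]=R.from_quat(o['tool_rot']).as_matrix(); M[:3,3]=o['eef_pos']; return M@np.array(i['tool_from_camera'])
def cloud(n,d,Tm):
    i=bot.camera_info(n); h,w=d.shape; f=h/2/np.tan(np.radians(i['vfov'])/2)
    u,v=np.meshgrid(np.arange(w),np.arange(h)); P=np.stack([(u-i['cx'])/f*d,(v-i['cy'])/f*d,d],-1)
    W=P@Tm[:3,:3].T+Tm[:3,3]; W[d==0]=np.nan; return W
E
python3 - <<'E'
from h import *
obs(); print('pz',bot.pinch_z)
for n in ['scene','side']:
    i=bot.camera_info(n); print(n,{k:np.round(v,3).tolist() if k!='lens' else v for k,v in i.items()})
    shot(n,n+'0')
    for t in ['tube_15ml','tube_50ml','jar','bottle','block_15ml','block_50ml','block_jar','block_bottle','timer','pipette']:
        print(t,[(np.round(r['at'],3).tolist(),round(r['confidence'],2)) for r in bot.find_in(n,t)])
print(bot.camera_info('wrist')); obs()
E
```

```text
t 0.0 p [ 0.187  -0.463   0.2304] q [ 9.816e-01  1.907e-01 -2.000e-04 -1.000e-03] F [-0.  -0.1 -0.1] w 0.0854 j [-1.19  0.24  0.    1.34 -0.    1.57]
pz 0.0187
scene {'vfov': 53.801, 'cx': 250.405, 'cy': 188.188, 'cam_to_world': [[-0.866, -0.286, 0.41, -0.017], [-0.499, 0.532, -0.684, 0.872], [-0.022, -0.797, -0.604, 0.754], [0.0, 0.0, 0.0, 1.0]]}
tube_15ml [([0.581, 0.208, 0.068], 0.32)]
tube_50ml [([0.449, 0.111, 0.091], 0.76)]
jar [([0.442, 0.315, 0.055], 0.95), ([0.364, 0.354, 0.057], 0.81), ([0.476, 0.397, 0.058], 0.8)]
bottle [([0.579, 0.208, 0.067], 0.91)]
block_15ml [([0.612, -0.183, 0.095], 0.59)]
block_50ml [([0.617, -0.074, 0.09], 0.58)]
block_jar [([0.512, -0.194, 0.09], 0.69)]
block_bottle [([0.53, -0.078, 0.082], 0.92)]
timer [([0.326, 0.233, 0.014], 0.78)]
pipette [([0.291, -0.178, 0.02], 0.74)]
side {'vfov': 52.147, 'cx': 257.299, 'cy': 189.409, 'cam_to_world': [[1.0, 0.028, 0.001, 0.465], [0.01, -0.379, 0.925, -1.067], [0.026, -0.925, -0.379, 0.51], [0.0, 0.0, 0.0, 1.0]]}
tube_15ml [([0.475, 0.145, 0.092], 0.59)]
tube_50ml [([0.458, 0.085, 0.097], 0.61)]
jar [([0.373
[... 195 characters left out ...]
ock_bottle [([0.529, -0.08, 0.096], 0.89)]
timer [([0.338, 0.206, 0.017], 0.64)]
pipette [([0.297, -0.226, 0.016], 0.6)]
{'vfov': 58.23898206028899, 'cx': 253.92194808905498, 'cy': 198.06364576418972, 'tool_from_camera': array([[-1.17132999e-03, -9.55507289e-01, -2.94965167e-01,
         7.52248540e-02],
       [ 9.99999258e-01, -1.21786698e-03, -2.59296587e-05,
         1.24247460e-04],
       [-3.34452358e-04, -2.94964978e-01,  9.55508006e-01,
        -1.42582119e-01],
       [ 0.00000000e+00,  0.00000000e+00,  0.00000000e+00,
         1.00000000e+00]])}
t 1.1 p [ 0.1872 -0.4636  0.2313] q [ 0.9816  0.1907  0.     -0.    ] F [-0.1  0.5 -1. ] w 0.0852 j [-1.19  0.24  0.    1.34  0.    1.57]
```

View pics/scene0.png

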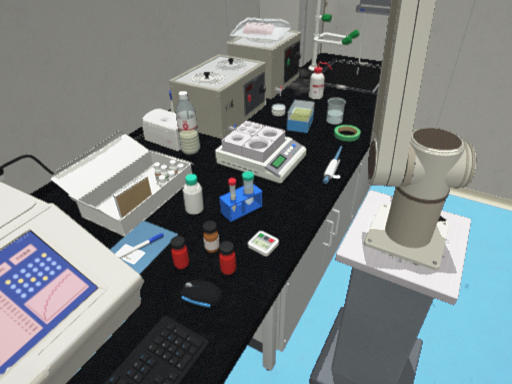

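View pics/side0.png

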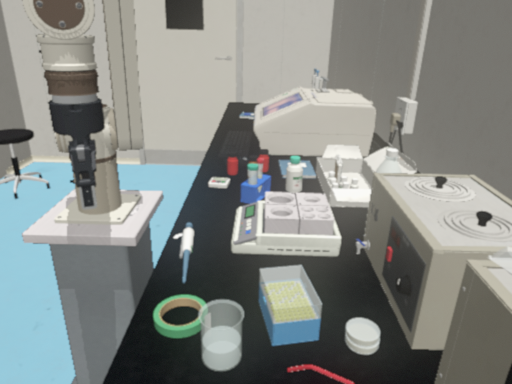

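The scene picture shows the amber jar at (211,237), between red look-alikes at (180,252) and (227,258). The bottle is at (193,195), the rack tubes are at (233,188) and (248,180), and the heater is at (262,145). Next I'll crop closer and use the depth.

```bash
python3 - <<'E'
from h import *
for n,(u0,v0,w,h),f in [('scene',(150,110,160,160),'sc'),('side',(220,140,130,120),'si')]:
    z=np.load(f'pics/{n}0.npz'); im=z['im'][v0:v0+h,u0:u0+w,::-1]
    k=5 if n=='side' else 3.7
    cv2.imwrite(f'pics/{f}_crop.png',cv2.resize(im,None,fx=k,fy=k,interpolation=cv2.INTER_CUBIC))
    W=cloud(n,z['d'],z['T']); im=z['im']
    # top faces of blocks
    m=(abs(W[...,2]-0.097)<.006)&(W[...,1]<0.03)&(W[...,0]>.4)&(W[...,0]<.75)&(W[...,1]>-.3)
    P=W[m][:,:2].astype(np.float32); print(n,'blocks',m.sum(), cv2.minAreaRect(P), P.min(0),P.max(0), W[m][:,2].mean())
    # height slices
    for nm,c,zlo,zhi in [('bottlecap',(.587,.19),.1,.14),('jarcap',(.45,.31),.07,.1),('t50cap',(.455,.095),.1,.14),('t15cap',(.475,.145),.09,.14),('table',(.5,.1),-.02,.02)]:
        m=(W[...,2]>zlo)&(W[...,2]<zhi)&(np.hypot(W[...,0]-c[0],W[...,1]-c[1])<.035)
        if m.sum(): 
            top=np.nanpercentile(W[m][:,2],95); mt=m&(W[...,2]>top-.006)
            print(nm,m.sum(),'top',round(top,4),np.round(np.median(W[mt],0),4),np.round(W[m].min(0),3),np.round(W[m].max(0),3), im[m].mean(0).round())
E
```

```text
scene blocks 982 ((0.6232122182846069, -0.15704302489757538), (0.20134557783603668, 0.3072959780693054), 72.8787841796875) [ 0.4876251 -0.2984431] [ 0.7478558  -0.05741004] 0.09683390261025919
bottlecap 114 top 0.1229 [0.5897 0.1929 0.1211] [0.575 0.175 0.103] [0.606 0.209 0.124] [ 56. 179. 150.]
jarcap 156 top 0.0873 [0.4497 0.3041 0.0852] [0.433 0.286 0.07 ] [0.469 0.322 0.088] [46. 44. 44.]
t50cap 116 top 0.1218 [0.4525 0.1029 0.1202] [0.436 0.083 0.1  ] [0.47  0.119 0.124] [ 61. 164. 139.]
t15cap 92 top 0.125 [0.4734 0.1532 0.1235] [0.455 0.111 0.09 ] [0.486 0.162 0.126] [144.  89.  93.]
table 19 top 0.0087 [0.479  0.1159 0.0073] [0.466 0.101 0.004] [0.485 0.127 0.009] [ 48. 102. 194.]
side blocks 1322 ((0.619102954864502, -0.16361692547798157), (0.1966240257024765, 0.298828661441803), 74.38509368896484) [ 0.48654136 -0.29851842] [ 0.73792297 -0.06220063] 0.09431403633122232
bottlecap 73 top 0.1186 [0.5894 0.1822 0.1171] [0.573 0.165 0.1  ] [0.606 0.205 0.119] [107. 178. 157.]
jarcap 51 top 0.0827 [0.4482 0.2943 0.0812] [0.433 0.281 0.07 ] [0.466 0.313 0.084] [73. 66. 67.]
t50cap 79 top 0.1175 [0.4514 0.089  0.1163] [0.436 0.074 0.101] [0.467 0.106 0.119] [108. 170. 152.]
t15cap 59 top 0.1216 [0.4727 0.1433 0.1204] [0.463 0.134 0.091] [0.483 0.157 0.122] [177. 116. 117.]
table 57 top 0.0177 [0.4856 0.1192 0.0158] [ 0.466  0.084 -0.005] [0.493 0.131 0.019] [107. 134. 186.]
```

```bash
ls pics
```

```text
sc_crop.png
scene0.npz
scene0.png
si_crop.png
side0.npz
side0.png
```

View pics/sc_crop.png

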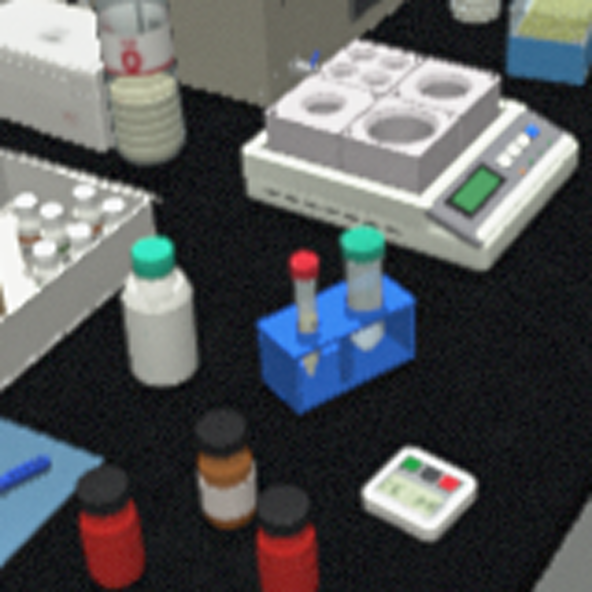

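View pics/si_crop.png

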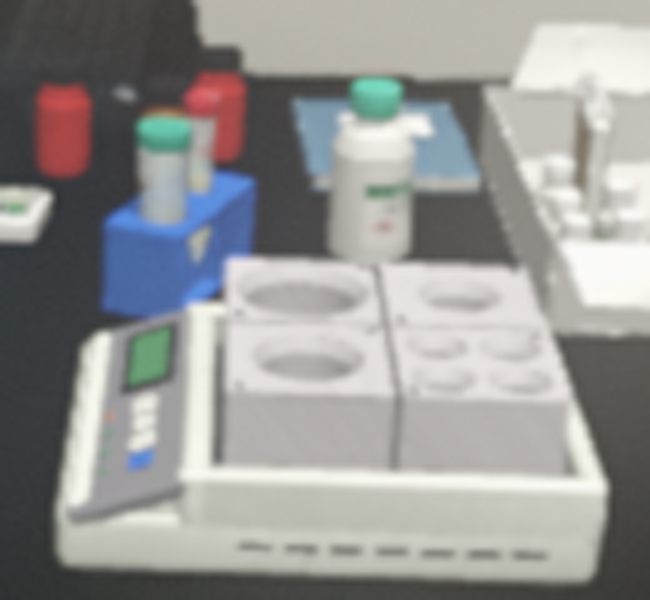

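The blocks are clear in both crops. The bottle well is near the robot on the +y side and the jar well is near on the -y side. The 50 ml well is far on +y and the four-hole block is far on -y. I'll move the wrist camera over the heater.

Emit:
{"api": "move_arm", "payload": {"series": [[[2.5,3.2,2.8,0,0,0,1],[2.5,3.5,2.5,0,0,0,1],[2.7,3.5,2.3,0,0,0,1],[2.7,3.5,2.3,0,0,0,1],[2.7,3.5,2.3,0,0,0,1]]]}}

```text
clock: 1.6
eef_pos: [0.316, -0.2896, 0.3515]
tool_rot: [0.983, 0.184, -0.001, -0.004]
ft_force: [1.2, 0.2, 0.5]
grip_width: 0.0859
```

Emit:
{"api": "move_arm", "payload": {"series": [[[3,3.5,0.5,0,0,0,1],[3,3.5,0.5,0,0,0,1],[3,3.5,0,0,0,0,1],[3,3.5,0,0,0,0,1],[0,0,0,0,0,0,1]]]}}

```text
clock: 2.1
eef_pos: [0.4435, -0.1403, 0.3672]
tool_rot: [0.982, 0.187, 0.004, -0.0]
ft_force: [0.1, 0.2, -0.3]
grip_width: 0.0856
```

```bash
python3 - <<'E'
from h import *
obs(); shot('wrist','w1')
for t in ['block_15ml','block_50ml','block_jar','block_bottle','pipette']:
    print(t,[(np.round(r['at'],3).tolist(),round(r['confidence'],2)) for r in bot.find_in('wrist',t)])
E
```

```text
t 2.1 p [ 0.4435 -0.1403  0.3672] q [ 0.9823  0.1874  0.0038 -0.    ] F [ 0.1  0.2 -0.3] w 0.0856 j [-0.31  0.15  0.24  1.66  0.    2.46]
block_15ml [([0.609, -0.189, 0.099], 0.8), ([0.454, 0.093, 0.12], 0.6)]
block_50ml [([0.59, -0.109, 0.096], 0.67)]
block_jar [([0.532, -0.189, 0.096], 0.8)]
block_bottle [([0.53, -0.1, 0.09], 0.61)]
pipette [([0.301, -0.202, 0.02], 0.77)]
```

View pics/w1.png

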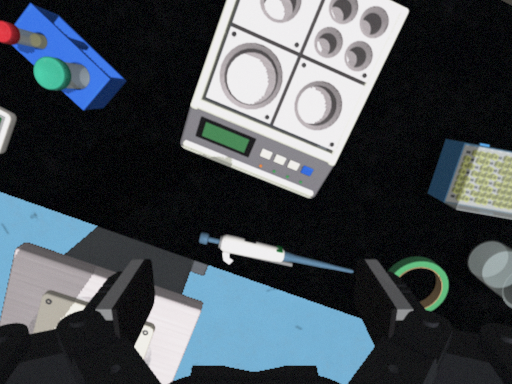

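The wrist view shows the heater cut off at the top edge. The bottle well is at (250,77), the jar well at (315,105) and the 15 ml holes near (345,35). I'll move forward to get it all in frame.

Emit:
{"api": "move_arm", "payload": {"series": [[[3.5,0,0,0,0,0,1],[3.5,0,0,0,0,0,1],[3.5,0,0,0,0,0,1],[0,0,0,0,0,0,1],[0,0,0,0,0,0,1]]]}}

```text
clock: 2.9
eef_pos: [0.5433, -0.1533, 0.3675]
tool_rot: [0.985, 0.175, 0.002, 0.001]
ft_force: [-0.9, -0.2, -0.2]
grip_width: 0.0854
```

```bash
python3 - <<'E'
from h import *
obs(); im,d=shot('wrist','w2')
z=np.load('pics/w2.npz'); W=cloud('wrist',d,z['T'])
m=(abs(W[...,2]-0.097)<.008)&(W[...,1]<0)&(W[...,0]>.4)
P=W[m]; print(m.sum(),P[:,2].mean()); print(cv2.minAreaRect(P[:,:2].astype(np.float32)))
print(np.round(np.linalg.lstsq(np.c_[P[:,:2],np.ones(len(P))],P[:,2],rcond=None)[0],4))
E
```

```text
t 2.9 p [ 0.5433 -0.1533  0.3675] q [9.846e-01 1.749e-01 2.300e-03 8.000e-04] F [-0.9 -0.2 -0.2] w 0.0854 j [-0.28  0.37  0.53  1.73  0.    2.51]
14729 0.0963025994172777
((0.5935380458831787, -0.33300724625587463), (0.5507274866104126, 0.29742032289505005), 80.02874755859375)
[0.0054 0.0025 0.0935]
```

View pics/w2.png

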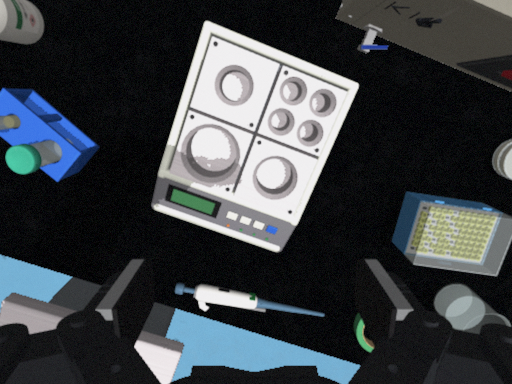

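```bash
cat > fit.py <<'E'
from h import *
def blocks(f,cam='wrist'):
    z=np.load(f'pics/{f}.npz'); W=cloud(cam,z['d'],z['T']); im=z['im']
    m=(abs(W[...,2]-0.097)<.008)&(np.hypot(W[...,0]-.565,W[...,1]+.14)<.13)
    n,l,s,c=cv2.connectedComponentsWithStats(m.astype(np.uint8)); k=1+np.argmax(s[1:,4]); mm=l==k
    P=W[mm][:,:2].astype(np.float32); r=cv2.minAreaRect(P); print(r,s[k,4])
    # raster top-down at 1mm, find holes via contour hierarchy
    # holes in image: pixels in filled region below top
    cn,_=cv2.findContours(mm.astype(np.uint8),cv2.RETR_CCOMP,cv2.CHAIN_APPROX_NONE)
    i=bot.camera_info(cam); h,w=z['d'].shape; ff=h/2/np.tan(np.radians(i['vfov'])/2)
    for c in cn:
        if len(c)<25: continue
        # ray to plane z=.097
        uv=c[:,0,:].astype(float); ray=np.c_[(uv[:,0]-i['cx'])/ff,(uv[:,1]-i['cy'])/ff,np.ones(len(uv))]@z['T'][:3,:3].T
        o=z['T'][:3,3]; t=(.097-o[2])/ray[:,2]; Q=(o+ray*t[:,None])[:,:2].astype(np.float32)
        e=cv2.fitEllipse(Q); print(len(c),'ell',np.round(e[0],4),np.round(e[1],4), 'rect',[np.round(x,4) for x in cv2.minAreaRect(Q)] if len(c)>250 else '')
E
python3 -c "
from fit import *
blocks('w2')"
```

```text
((0.6132323145866394, -0.10333520174026489), (0.07995373010635376, 0.08020024746656418), 89.2560043334961) 4414
267 ell [ 0.6134 -0.1033] [0.0932 0.0938] rect [array([ 0.6132, -0.1033]), array([0.0799, 0.08  ]), np.float64(89.2523)]
93 ell [ 0.6133 -0.1038] [0.0355 0.0357] rect
```

```bash
cat >> fit.py <<'E'
def blocks2(f,cam='wrist'):
    z=np.load(f'pics/{f}.npz'); W=cloud(cam,z['d'],z['T'])
    m=(abs(W[...,2]-0.097)<.008)&(np.hypot(W[...,0]-.565,W[...,1]+.14)<.14)
    n,l,s,c=cv2.connectedComponentsWithStats(m.astype(np.uint8)); out=[]
    for k in range(1,n):
        if s[k,4]<1500: continue
        P=W[l==k]; r=cv2.minAreaRect(P[:,:2].astype(np.float32)); print([np.round(x,4) for x in r],s[k,4],P[:,2].mean()); out.append(r)
    return out
E
python3 -c "
from fit import *
r=blocks2('w2')
c=np.array([x[0] for x in r]); print(c.mean(0))
z=np.load('pics/w2.npz'); W=cloud('wrist',z['d'],z['T'])
for nm,(u,v) in dict(t50=(40,155),t15=(10,122),bot=(20,20)).items(): print(nm,np.round(W[v-3:v+4:3,u-3:u+4:3].reshape(-1,3),3)[4])
"
```

```text
[array([ 0.6132, -0.1033]), array([0.08  , 0.0802]), np.float64(89.256)] 4414 0.09669500673196618
[array([ 0.6121, -0.1875]), array([0.0804, 0.08  ]), np.float64(89.2051)] 3750 0.09588270606895515
[array([ 0.529 , -0.1021]), array([0.0802, 0.0807]), np.float64(89.2358)] 2434 0.09586075040790099
[array([ 0.5281, -0.1863]), array([0.0804, 0.0806]), np.float64(89.1568)] 3138 0.09642212006972374
[ 0.57062541 -0.14480654]
t50 [0.461 0.086 0.104]
t15 [0.478 0.144 0.074]
bot [0.596 0.163 0.054]
```

The blocks fit cleanly, with a yaw of about -0.8°. The centres are: 50 ml (.613,-.103), 15 ml (.612,-.1875), bottle (.529,-.102), jar (.528,-.186). Next I'll go over the samples, turning towards the rack's direction.

Emit:
{"api": "move_arm", "payload": {"series": [[[0,3.8,0.3,0,0,4,1],[0,3.8,0.3,0,0,8,1],[0,4,0.3,0,0,8,1],[0,4,0,0,0,8,1],[0,4,0,0,0,8,1]]]}}

```text
clock: 3.45
eef_pos: [0.5363, 0.0383, 0.379]
tool_rot: [0.882, 0.472, 0.003, 0.001]
ft_force: [1.0, -0.9, -1.0]
grip_width: 0.0855
```

Emit:
{"api": "move_arm", "payload": {"series": [[[0,4,0,0,0,6,1],[0,4,0,0,0,6,1],[0,4,0,0,0,0,1],[0,4,0,0,0,0,1],[0,0,0,0,0,0,1]]]}}

```text
clock: 3.95
eef_pos: [0.5298, 0.2027, 0.3844]
tool_rot: [0.825, 0.566, 0.007, 0.002]
ft_force: [-0.5, -0.8, -0.2]
grip_width: 0.0855
```

```bash
python3 - <<'E'
from h import *
o=obs(); print('euler',R.from_quat(o['tool_rot']).as_matrix()[:2,0]); im,d=shot('wrist','w3')
for t in ['tube_15ml','tube_50ml','jar','bottle']:
    print(t,[(np.round(r['at'],3).tolist(),round(r['confidence'],2)) for r in bot.find_in('wrist',t)])
z=np.load('pics/w2.npz'); W=cloud('wrist',z['d'],z['T'])
m=(W[...,2]>.12)&(W[...,0]>.45)&(W[...,1]<0); print('oven',np.nanmin(W[m],0),np.nanmax(W[m],0),W[m][np.argmin(np.hypot(W[m][:,0]-.63,W[m][:,1]+.206))])
z=np.load('pics/side0.npz'); W=cloud('side',z['d'],z['T'])
m=(W[...,2]>.12)&(W[...,0]>.45)&(W[...,1]<0)&(W[...,1]>-.6); print('oven',W[m][np.argmin(np.hypot(W[m][:,0]-.63,W[m][:,1]+.206))],np.nanmin(W[m],0))
E
```

```text
t 3.95 p [0.5298 0.2027 0.3844] q [0.8246 0.5657 0.0066 0.0017] F [-0.5 -0.8 -0.2] w 0.0855 j [ 0.37  0.37  0.58  1.77 -0.    2.3 ]
euler [0.35987658 0.93295613]
tube_15ml [([0.479, 0.153, 0.125], 0.68)]
tube_50ml [([0.453, 0.107, 0.116], 0.7)]
jar [([0.494, 0.378, 0.085], 0.67), ([0.455, 0.3, 0.086], 0.58), ([0.381, 0.342, 0.083], 0.58)]
bottle [([0.588, 0.202, 0.093], 0.84)]
oven [ 0.51714656 -0.37331517  0.12000106] [ 0.74815956 -0.08146144  0.45404804] [ 0.57995998 -0.21316757  0.43206037]
oven [ 0.73469468 -0.21377514  0.17014799] [ 0.71789144 -0.54970172  0.12001228]
```

View pics/w3.png

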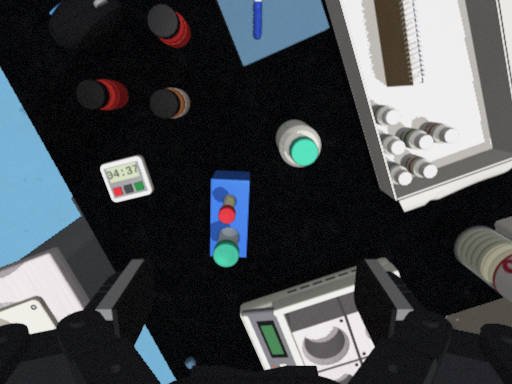

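The picture shows the bottle cap at (303,152), the red cap at (227,215), the green cap at (227,255) and the amber jar at (170,103). The red jars are at (169,26) and (103,95). I'll fit the cap tops from the depth.

```bash
cat > caps.py <<'E'
from h import *
def caps(f,which=None):
    z=np.load(f'pics/{f}.npz'); W=cloud('wrist',z['d'],z['T'])
    for nm,c,h,r in [('t15',(.475,.148),.124,.0103),('t50',(.453,.097),.120,.0168),('jar',(.452,.300),.085,.018),('bottle',(.589,.19),.121,.0175),('red1',(.381,.342),.085,.018),('red2',(.494,.378),.085,.018)]:
        if which and nm not in which: continue
        m=(abs(W[...,2]-h)<.005)&(np.hypot(W[...,0]-c[0],W[...,1]-c[1])<.04)
        n,l,s,_=cv2.connectedComponentsWithStats(m.astype(np.uint8))
        if n<2: print(nm,'none'); continue
        k=1+np.argmax(s[1:,4]); P=W[l==k]; zt=np.percentile(P[:,2],80); P=P[abs(P[:,2]-np.median(P[:,2]))<.003]
        print(nm,'enc',np.round(cv2.minEnclosingCircle(P[:,:2].astype(np.float32)),4) if 0 else [np.round(x,4) for x in cv2.minEnclosingCircle(P[:,:2].astype(np.float32))],'mean',np.round(P.mean(0),4),len(P))
E
python3 - <<'E'
from caps import *
caps('w3')
z=np.load('pics/w3.npz'); W=cloud('wrist',z['d'],z['T'])
m=(abs(W[...,2]-.06)<.006)&(np.hypot(W[...,0]-.465,W[...,1]-.12)<.085)
print('rack',cv2.minAreaRect(W[m][:,:2].astype(np.float32)),m.sum())
m=(abs(W[...,2])<.01); print('table',np.median(W[m][:,2]))
E
```

```text
t15 enc [array([0.4747, 0.1495]), np.float64(0.0109)] mean [0.475  0.1501 0.1236] 230
t50 enc [array([0.4522, 0.0987]), np.float64(0.0174)] mean [0.4524 0.0992 0.1198] 505
jar enc [array([0.4507, 0.3014]), np.float64(0.0181)] mean [0.451  0.3018 0.085 ] 676
bottle enc [array([0.5907, 0.1888]), np.float64(0.0168)] mean [0.5905 0.1893 0.1207] 603
red1 enc [array([0.3717, 0.3443]), np.float64(0.0183)] mean [0.3724 0.3438 0.085 ] 704
red2 enc [array([0.4894, 0.3863]), np.float64(0.018)] mean [0.4897 0.3862 0.085 ] 814
rack ((0.4633301794528961, 0.12414685636758804), (0.11841122806072235, 0.053878042846918106), 66.0893325805664) 1975
table 0.00035758257249374203
```

```bash
cat > go.py <<'E'
from h import *
import sys
def go(x,y,z,th):
    o=obs(); t=np.radians(th)
    M=np.array([[np.cos(t),np.sin(t),0],[np.sin(t),-np.cos(t),0],[0,0,-1]]).T.copy()
    M=np.column_stack([[np.cos(t),np.sin(t),0],[np.sin(t),-np.cos(t),0],[0,0,-1]])
    d=(np.array([x,y,z])-o['eef_pos'])*100; r=(R.from_matrix(M)*R.from_quat(o['tool_rot']).inv()).as_rotvec(degrees=True)
    print('delta cm',np.round(d,2),'norm',round(np.linalg.norm(d),1),'rot',np.round(r,2))
go(*map(float,sys.argv[1:5]))
E
python3 go.py .475 .1498 .16 66.1
```

```text
t 4.2 p [0.531  0.1978 0.3849] q [0.8265 0.5629 0.0065 0.0026] F [-0.2  0.1 -0.3] w 0.0858 j [ 0.36  0.37  0.58  1.77 -0.    2.3 ]
delta cm [ -5.6   -4.8  -22.49] norm 23.7 rot [-0.16  0.79 -2.41]
```

Emit:
{"api": "move_arm", "payload": {"series": [[[-1.4,-1.2,-4,-0.1,0.7,-2.4,0.6],[-1.4,-1.2,-4.3,0,0,0,0.6],[-1.4,-1.2,-4.5,0,0,0,0.6],[-1.4,-1.2,-4.5,0,0,0,0.6],[0,0,-4.5,0,0,0,0.6]]]}}

```text
clock: 4.7
eef_pos: [0.4779, 0.1418, 0.1701]
tool_rot: [0.842, 0.539, 0.013, 0.003]
ft_force: [1.2, 0.0, 1.3]
grip_width: 0.0513
```

```bash
python3 go.py .475 .1498 .095 66.1
```

```text
t 4.7 p [0.4779 0.1418 0.1701] q [0.842  0.5394 0.0127 0.0035] F [1.2 0.  1.3] w 0.0513 j [ 0.29  0.25 -0.14  1.15  0.    2.29]
delta cm [-0.29  0.8  -7.51] norm 7.6 rot [-0.46  1.44  0.81]
```

Emit:
{"api": "move_arm", "payload": {"series": [[[-0.3,0.8,0,-0.5,1.4,0.8,0.6],[0,0,-2,0,0,0,0.6],[0,0,0,0,0,0,0.6],[0,0,0,0,0,0,0.6],[0,0,0,0,0,0,0.6]]]}}

```text
clock: 5.2
eef_pos: [0.4733, 0.1461, 0.1516]
tool_rot: [0.84, 0.543, -0.004, -0.001]
ft_force: [-0.7, -0.2, -0.5]
grip_width: 0.0512
```

```bash
python3 - <<'E'
from caps import *
shot('wrist','w4'); caps('w4',['t15','t50'])
E
python3 go.py .475 .1498 .095 66.1
```

```text
t15 enc [array([0.4753, 0.1497]), np.float64(0.011)] mean [0.4754 0.1505 0.1236] 1197
t50 enc [array([0.4526, 0.099 ]), np.float64(0.0177)] mean [0.453  0.1    0.1197] 2283
t 5.25 p [0.4739 0.1463 0.1521] q [ 8.399e-01  5.427e-01 -3.600e-03 -7.000e-04] F [0.8 0.2 0.8] w 0.0515 j [ 0.3   0.29 -0.14  1.15 -0.    2.29]
delta cm [ 0.11  0.35 -5.71] norm 5.7 rot [ 0.16 -0.39  0.37]
```

View pics/w4.png

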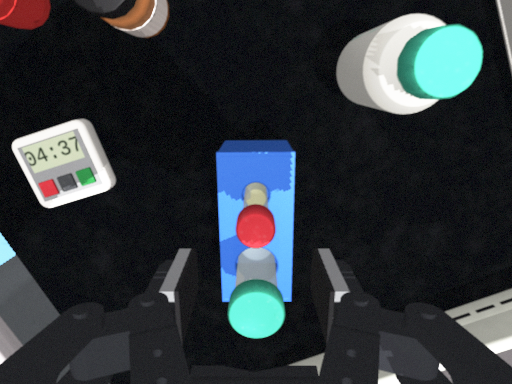

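The caps read the same from close up, and the red cap at (256,225) is centred between the jaws. Descend and grip.

Emit:
{"api": "move_arm", "payload": {"series": [[[0.1,0.35,-2,0.1,-0.4,0.4,0.6],[0,0,-2,0,0,0,0.6],[0,0,-1.7,0,0,0,0.6],[0,0,0,0,0,0,0.6],[0,0,0,0,0,0,0.6]]]}}

```text
clock: 5.75
eef_pos: [0.4833, 0.153, 0.1034]
tool_rot: [0.838, 0.546, 0.009, 0.003]
ft_force: [-0.3, -0.6, 0.7]
grip_width: 0.0512
```

```bash
python3 go.py .4751 .1498 .095 66.1
```

```text
t 5.75 p [0.4833 0.153  0.1034] q [0.8378 0.546  0.0092 0.003 ] F [-0.3 -0.6  0.7] w 0.0512 j [ 0.31  0.33 -0.22  1.   -0.    2.29]
delta cm [-0.82 -0.32 -0.84] norm 1.2 rot [-0.29  1.08 -0.08]
```

Emit:
{"api": "move_arm", "payload": {"series": [[[-0.8,-0.3,-0.8,-0.3,1.1,0,0.6],[0,0,0,0,0,0,0.6],[0,0,0,0,0,0,0.6],[0,0,0,0,0,0,0.6],[0,0,0,0,0,0,0.6]]]}}

```text
clock: 6.25
eef_pos: [0.4774, 0.1506, 0.0989]
tool_rot: [0.838, 0.546, 0.002, 0.001]
ft_force: [-0.6, -0.2, -0.8]
grip_width: 0.0515
```

```bash
python3 go.py .4751 .1498 .095 66.1
```

```text
t 6.25 p [0.4774 0.1506 0.0989] q [8.378e-01 5.460e-01 2.200e-03 6.000e-04] F [-0.6 -0.2 -0.8] w 0.0515 j [ 0.31  0.34 -0.23  1.    0.    2.29]
delta cm [-0.23 -0.08 -0.39] norm 0.5 rot [-0.08  0.25 -0.08]
```

Emit:
{"api": "move_arm", "payload": {"series": [[[-0.25,-0.1,-0.3,0,0.2,0,0.6],[0,0,0,0,0,0,0],[0,0,0,0,0,0,0],[0,0,0,0,0,0,0],[0,0,0,0,0,0,0]]]}}

```text
clock: 6.75
eef_pos: [0.475, 0.1496, 0.096]
tool_rot: [0.838, 0.546, 0.001, -0.0]
ft_force: [0.4, 0.5, 0.1]
grip_width: 0.0187
```

Emit:
{"api": "move_arm", "payload": {"series": [[[0,0,0,0,0,0,0],[0,0,1,0,0,0,0],[0,0,2,0,0,0,0],[0,0,4,0,0,0,0],[0,0,4,0,0,0,0]]]}}

```text
clock: 7.25
eef_pos: [0.4711, 0.148, 0.2046]
tool_rot: [0.838, 0.546, -0.005, -0.001]
ft_force: [0.6, -0.2, 0.1]
grip_width: 0.0186
```

```bash
python3 go.py .5937 -.206 .28 66.1
```

```text
t 7.25 p [0.4711 0.148  0.2046] q [ 0.8378  0.5459 -0.0049 -0.0015] F [ 0.6 -0.2  0.1] w 0.0186 j [ 0.3   0.25 -0.05  1.28  0.    2.29]
delta cm [ 12.26 -35.4    7.54] norm 38.2 rot [ 0.16 -0.56 -0.07]
```

Emit:
{"api": "move_arm", "payload": {"series": [[[0,0,4,0,0,0,0],[0.5,-2,3.5,0,0,0,0],[1.2,-4,0,0,0,0,0],[1.2,-4,0,0,0,0,0],[1.2,-4,0,0,0,0,0]]]}}

```text
clock: 7.75
eef_pos: [0.5148, 0.0092, 0.295]
tool_rot: [0.835, 0.551, 0.004, 0.002]
ft_force: [0.7, 0.4, -0.0]
grip_width: 0.0186
```

Emit:
{"api": "move_arm", "payload": {"series": [[[1.3,-4,0,0,0,0,0],[1.3,-4,0,0,0,0,0],[1.3,-4,0,0,0,0,0],[1.3,-4,0,0,0,0,0],[1,-3,0,0,0,0,0]]]}}

```text
clock: 8.25
eef_pos: [0.5777, -0.1897, 0.2999]
tool_rot: [0.835, 0.551, 0.006, 0.004]
ft_force: [0.5, 0.6, -0.5]
grip_width: 0.0182
```

```bash
python3 go.py .5937 -.206 .22 66.1
```

```text
t 8.25 p [ 0.5777 -0.1897  0.2999] q [0.8348 0.5505 0.0062 0.0036] F [ 0.5  0.6 -0.5] w 0.0182 j [-0.32  0.44  0.47  1.58  0.01  1.66]
delta cm [ 1.6  -1.63 -7.99] norm 8.3 rot [-0.04  0.82 -0.71]
```

Emit:
{"api": "move_arm", "payload": {"series": [[[1.6,-1.6,-2,0,0.8,-0.7,0],[0,0,-3,0,0,0,0],[0,0,-2,0,0,0,0],[0,0,0,0,0,0,0],[0,0,0,0,0,0,0]]]}}

```text
clock: 8.75
eef_pos: [0.5946, -0.2135, 0.2299]
tool_rot: [0.841, 0.541, 0.001, 0.001]
ft_force: [0.4, 0.7, -0.4]
grip_width: 0.019
```

```bash
python3 go.py .5937 -.206 .21 66.1;  python3 - <<'E'
from h import *
shot('wrist','w5'); im,d=shot('side','s5')
cv2.imwrite('pics/s5c.png',cv2.resize(im[100:260,200:360,::-1],None,fx=3.7,fy=3.7,interpolation=cv2.INTER_CUBIC))
E
```

```text
t 8.75 p [ 0.5946 -0.2135  0.2299] q [8.408e-01 5.414e-01 6.000e-04 1.200e-03] F [ 0.4  0.7 -0.4] w 0.019 j [-0.34  0.51  0.4   1.45 -0.    1.65]
delta cm [-0.09  0.75 -1.99] norm 2.1 rot [0.07 0.13 0.55]
```

View pics/w5.png

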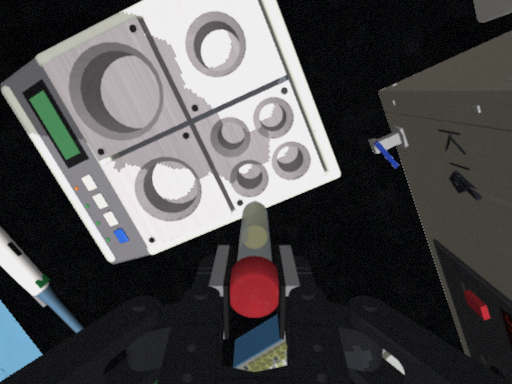

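View pics/s5c.png

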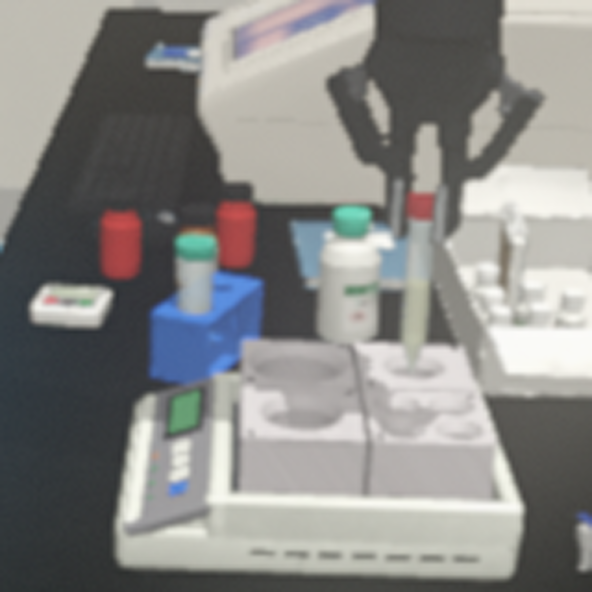

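The tube hangs straight in both views, and the target well, nearest the tube, is at (250,176) in the wrist view. I'll refit the blocks and the held cap from this pose.

```bash
cat >> fit.py <<'E'
def holes(f,zp=.089):
    z=np.load(f'pics/{f}.npz'); W=cloud('wrist',z['d'],z['T'])
def held(f,h,r=.03):
    z=np.load(f'pics/{f}.npz'); W=cloud('wrist',z['d'],z['T']); p=z['p']
    m=(abs(W[...,2]-h)<.004)&(np.hypot(W[...,0]-p[0],W[...,1]-p[1])<r)
    P=W[m]; print('held',len(P),P.mean(0)-p, [np.round(x,4) for x in cv2.minEnclosingCircle((P[:,:2]-p[:2]).astype(np.float32))])
E
python3 - <<'E'
from fit import *
blocks2('w5'); held('w5',.2299+.028,.02)
E
```

```text
[array([ 0.6134, -0.1035]), array([0.0805, 0.0803]), np.float64(89.2492)] 9424 0.09656599416141387
[array([ 0.5294, -0.1025]), array([0.0803, 0.0809]), np.float64(89.2556)] 6641 0.09574083021588754
[array([ 0.6123, -0.1878]), array([0.0802, 0.0803]), np.float64(89.1953)] 7648 0.09585357713592223
[array([ 0.5282, -0.1867]), array([0.0802, 0.0809]), np.float64(89.2848)] 6948 0.09635790303884689
held 2761 [0.00115819 0.00296203 0.02757216] [array([0.0022, 0.0048]), np.float64(0.019)]
```

Emit:
{"api": "move_arm", "payload": {"series": [[[-0.1,0.75,0,0,0.1,0.5,0],[0,0,0,0,0,0,0],[0,0,0,0,0,0,0],[0,0,-0.5,0,0,0,0],[0,0,0,0,0,0,0]]]}}

```text
clock: 9.35
eef_pos: [0.5957, -0.2044, 0.2306]
tool_rot: [0.838, 0.546, 0.003, 0.004]
ft_force: [0.2, -0.0, 0.1]
grip_width: 0.0185
```

```bash
python3 go.py .5935 -.206 .18 66.1
```

```text
t 9.35 p [ 0.5957 -0.2044  0.2306] q [0.8375 0.5464 0.0029 0.0045] F [ 0.2 -0.   0.1] w 0.0185 j [-0.33  0.5   0.38  1.44 -0.    1.66]
delta cm [-0.22 -0.16 -5.06] norm 5.1 rot [ 0.25  0.56 -0.14]
```

Emit:
{"api": "move_arm", "payload": {"series": [[[-0.25,-0.15,-0.6,0.2,0.5,0,0],[-0.1,0,-1.2,0,0,0,0],[-0.1,0,-1.2,0,0,0,0],[-0.1,0,-1.2,0,0,0,0],[0,0,0,0,0,0,0]]]}}

```text
clock: 9.85
eef_pos: [0.589, -0.2067, 0.1855]
tool_rot: [0.838, 0.546, -0.001, -0.0]
ft_force: [0.2, 1.2, -0.1]
grip_width: 0.0187
```

```bash
python3 go.py .5935 -.206 .143 66.1
```

```text
t 9.85 p [ 0.589  -0.2067  0.1855] q [ 8.377e-01  5.461e-01 -8.000e-04 -4.000e-04] F [ 0.2  1.2 -0.1] w 0.0187 j [-0.34  0.51  0.28  1.35 -0.    1.65]
delta cm [ 0.45  0.07 -4.25] norm 4.3 rot [ 0.01 -0.1  -0.1 ]
```

Emit:
{"api": "move_arm", "payload": {"series": [[[0.45,0,0,0,0,0,0],[0,0,0,0,0,0,0],[0,0,-1,0,0,0,0],[0,0,-1,0,0,0,0],[0,0,0,0,0,0,0]]]}}

```text
clock: 10.35
eef_pos: [0.5946, -0.2073, 0.1649]
tool_rot: [0.838, 0.546, -0.0, 0.0]
ft_force: [-0.5, 0.5, 0.2]
grip_width: 0.0187
```

```bash
python3 go.py .5935 -.206 .143 66.1
```

```text
t 10.35 p [ 0.5946 -0.2073  0.1649] q [ 8.378e-01  5.459e-01 -4.000e-04  2.000e-04] F [-0.5  0.5  0.2] w 0.0187 j [-0.34  0.53  0.26  1.3  -0.    1.65]
delta cm [-0.11  0.13 -2.19] norm 2.2 rot [ 0.04 -0.02 -0.08]
```

Bottom of the tube is about 22 mm down the well with no side force.

Emit:
{"api": "move_arm", "payload": {"series": [[[-0.1,0.15,-0.7,0,0,0,0],[0,0,-0.7,0,0,0,0],[0,0,-0.6,0,0,0,0],[0,0,0,0,0,0,0],[0,0,0,0,0,0,0]]]}}

```text
clock: 10.85
eef_pos: [0.593, -0.2054, 0.1426]
tool_rot: [0.838, 0.546, -0.001, -0.0]
ft_force: [-0.8, -0.4, -0.7]
grip_width: 0.0185
```

```bash
python3 go.py .5935 -.206 .143 66.1
```

```text
t 10.85 p [ 0.593  -0.2054  0.1426] q [ 8.378e-01  5.460e-01 -7.000e-04 -2.000e-04] F [-0.8 -0.4 -0.7] w 0.0185 j [-0.33  0.54  0.22  1.25 -0.    1.65]
delta cm [ 0.05 -0.06  0.04] norm 0.1 rot [ 0.02 -0.09 -0.09]
```

Emit:
{"api": "move_arm", "payload": {"series": [[[0,0,-0.2,0,0,0,0],[0,0,-0.1,0,0,0,0],[0,0,0,0,0,0,0],[0,0,0,0,0,0,0],[0,0,0,0,0,0,0]]]}}

```text
clock: 11.35
eef_pos: [0.5944, -0.206, 0.1425]
tool_rot: [0.838, 0.546, 0.001, 0.002]
ft_force: [0.8, 0.8, 0.8]
grip_width: 0.0185
```

Emit:
{"api": "move_arm", "payload": {"series": [[[0,0,-0.4,0,0,0,0],[0,0,0,0,0,0,0],[0,0,0,0,0,0,0],[0,0,0,0,0,0,0],[0,0,0,0,0,0,0]]]}}

```text
clock: 11.85
eef_pos: [0.5961, -0.2065, 0.1422]
tool_rot: [0.838, 0.546, 0.003, 0.004]
ft_force: [-1.0, 1.0, -0.1]
grip_width: 0.0186
```

Emit:
{"api": "move_arm", "payload": {"series": [[[-0.2,0,-0.3,0.1,0.4,0,0],[0,0,-0.3,0,0,0,0],[0,0,0,0,0,0,0],[0,0,0,0,0,0,0],[0,0,0,0,0,0,0]]]}}

```text
clock: 12.35
eef_pos: [0.5965, -0.2069, 0.142]
tool_rot: [0.838, 0.546, 0.003, 0.004]
ft_force: [-0.7, 0.9, 2.9]
grip_width: 0.0184
```

It's in contact (Fz ≈ 3 N) at the expected height, so I'll release and rise.

Emit:
{"api": "move_arm", "payload": {"series": [[[0,0,0,0,0,0,0.5],[0,0,0,0,0,0,0.5],[0,0,0,0,0,0,0.5],[0,0,0.8,0,0,0,0.5],[0,0,3,0,0,0,0.5]]]}}

```text
clock: 12.85
eef_pos: [0.5938, -0.2061, 0.1742]
tool_rot: [0.838, 0.546, -0.0, 0.0]
ft_force: [0.7, -1.3, -0.2]
grip_width: 0.0428
```

Emit:
{"api": "move_arm", "payload": {"series": [[[0,0,4,0,0,0,0.5],[0,0,4,0,0,0,0.6],[-0.5,3,2,0,0,0,0.6],[-1,4,0,0,0,0,0.6],[-1,4,0,0,0,0,0.6]]]}}

```text
clock: 13.35
eef_pos: [0.5706, -0.0992, 0.2839]
tool_rot: [0.84, 0.542, 0.003, 0.004]
ft_force: [0.3, 0.8, -0.5]
grip_width: 0.0512
```

```bash
python3 go.py .453 .0989 .22 66.1; python3 - <<'E'
from h import *
shot('wrist','w6'); im,d=shot('side','s6')
cv2.imwrite('pics/s6c.png',cv2.resize(im[100:260,200:360,::-1],None,fx=3.7,fy=3.7,interpolation=cv2.INTER_CUBIC))
E
```

```text
t 13.35 p [ 0.5706 -0.0992  0.2839] q [0.8403 0.542  0.0031 0.0043] F [ 0.3  0.8 -0.5] w 0.0512 j [-0.17  0.38  0.34  1.51 -0.    1.82]
delta cm [-11.76  19.81  -6.39] norm 23.9 rot [0.21 0.56 0.46]
```

View pics/s6c.png

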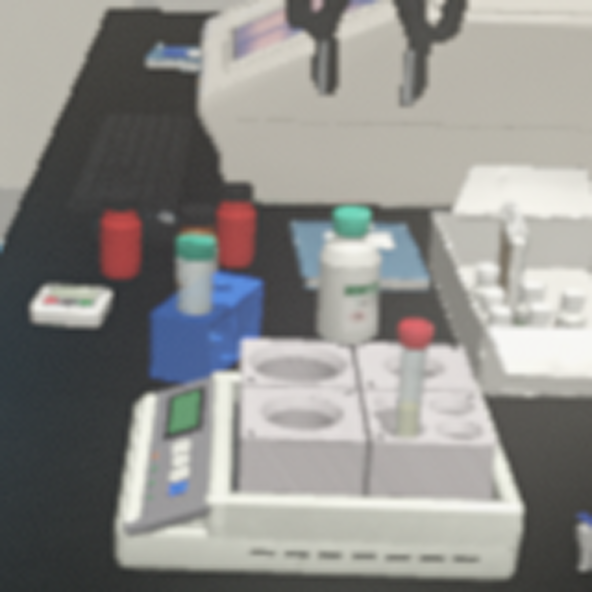

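The 15 ml tube stands upright in its well, with the red cap at (415,333) in the crop. Next is the 50 ml tube.

Emit:
{"api": "move_arm", "payload": {"series": [[[-2.4,4,0,0.2,0.5,0.4,0.6],[-2.4,4,-0.5,0,0,0,0.6],[-2.4,4,-1,0,0,0,0.6],[-2.4,4,-2,0,0,0,0.6],[-1.5,2.5,-3,0,0,0,0.6]]]}}

```text
clock: 13.95
eef_pos: [0.4618, 0.0902, 0.2238]
tool_rot: [0.838, 0.545, 0.007, 0.004]
ft_force: [0.8, 0.2, 0.3]
grip_width: 0.0512
```

```bash
python3 go.py .453 .0989 .14 66.1
```

```text
t 13.95 p [0.4618 0.0902 0.2238] q [0.8383 0.5452 0.0069 0.0038] F [0.8 0.2 0.3] w 0.0512 j [ 0.19  0.17 -0.1   1.28 -0.    2.18]
delta cm [-0.88  0.87 -8.38] norm 8.5 rot [-0.07  0.9   0.02]
```

Emit:
{"api": "move_arm", "payload": {"series": [[[-0.9,0.9,-2,-0.1,0.9,0,0.6],[0,0,-2,0,0,0,0.6],[0,0,-2,0,0,0,0.6],[0,0,-1,0,0,0,0.6],[0,0,0,0,0,0,0.6]]]}}

```text
clock: 14.45
eef_pos: [0.4493, 0.1016, 0.1505]
tool_rot: [0.836, 0.548, -0.002, -0.0]
ft_force: [0.0, -0.3, -0.7]
grip_width: 0.0513
```

```bash
python3 - <<'E'
from caps import *
shot('wrist','w7'); caps('w7',['t50'])
E
python3 go.py .453 .0989 .091 66.1
```

```text
t50 enc [array([0.4523, 0.0986]), np.float64(0.0175)] mean [0.4527 0.0995 0.1197] 2841
t 14.5 p [0.4498 0.1017 0.1513] q [ 0.8364  0.5481 -0.0011  0.    ] F [ 0.2 -0.3  0.7] w 0.0512 j [ 0.22  0.22 -0.24  1.11 -0.    2.2 ]
delta cm [ 0.32 -0.28 -6.03] norm 6.0 rot [ 0.07 -0.1  -0.38]
```

Emit:
{"api": "move_arm", "payload": {"series": [[[0.3,-0.3,0,0,0,-0.4,0.7],[0,0,-1.5,0,0,0,0.7],[-0.2,0,-1.5,0,0,0,0.7],[0,0,0,0,0,0,0.7],[0,0,0,0,0,0,0.7]]]}}

```text
clock: 15.0
eef_pos: [0.4575, 0.0976, 0.1267]
tool_rot: [0.839, 0.543, 0.005, 0.003]
ft_force: [0.0, -0.5, 0.3]
grip_width: 0.0596
```

```bash
python3 go.py .4526 .0988 .091 66.1
```

```text
t 15.0 p [0.4575 0.0976 0.1267] q [0.8395 0.5434 0.0046 0.0026] F [ 0.  -0.5  0.3] w 0.0596 j [ 0.21  0.25 -0.27  1.04 -0.    2.2 ]
delta cm [-0.49  0.12 -3.57] norm 3.6 rot [-0.04  0.6   0.27]
```

Emit:
{"api": "move_arm", "payload": {"series": [[[-0.5,0.1,-1,0,0.6,0.2,0.7],[0,0,-1.2,0,0,0,0.7],[0,0,-1.2,0,0,0,0.7],[0,0,0,0,0,0,0.7],[0,0,0,0,0,0,0.7]]]}}

```text
clock: 15.5
eef_pos: [0.4549, 0.099, 0.0945]
tool_rot: [0.839, 0.545, 0.003, 0.001]
ft_force: [0.4, 0.5, -0.1]
grip_width: 0.0598
```

```bash
python3 go.py .4526 .0988 .091 66.1
```

```text
t 15.5 p [0.4549 0.099  0.0945] q [8.386e-01 5.447e-01 2.700e-03 5.000e-04] F [ 0.4  0.5 -0.1] w 0.0598 j [ 0.21  0.28 -0.32  0.96  0.    2.2 ]
delta cm [-0.23 -0.02 -0.35] norm 0.4 rot [-0.12  0.29  0.09]
```

Emit:
{"api": "move_arm", "payload": {"series": [[[-0.25,0,-0.3,-0.1,0.3,0,0.7],[0,0,0,0,0,0,0.7],[0,0,0,0,0,0,0],[0,0,0,0,0,0,0],[0,0,0,0,0,0,0]]]}}

```text
clock: 16.0
eef_pos: [0.4536, 0.0994, 0.0934]
tool_rot: [0.839, 0.545, 0.002, 0.0]
ft_force: [-0.5, -0.5, -0.4]
grip_width: 0.0321
```

```bash
python3 go.py .4526 .0988 .091 66.1
```

```text
t 16.0 p [0.4536 0.0994 0.0934] q [8.385e-01 5.448e-01 1.500e-03 3.000e-04] F [-0.5 -0.5 -0.4] w 0.0321 j [ 0.22  0.28 -0.32  0.96  0.    2.2 ]
delta cm [-0.1  -0.06 -0.24] norm 0.3 rot [-0.07  0.16  0.07]
```

Emit:
{"api": "move_arm", "payload": {"series": [[[0,0,0,0,0,0,0],[0,0,1,0,0,0,0],[0,0,2,0,0,0,0],[0,0,4,0,0,0,0],[0,0,4,0,0,0,0]]]}}

```text
clock: 16.5
eef_pos: [0.4499, 0.0981, 0.2026]
tool_rot: [0.839, 0.545, -0.004, -0.001]
ft_force: [1.6, 0.3, -1.0]
grip_width: 0.0319
```

```bash
python3 go.py .6134 -.1034 .25 66.1
```

```text
t 16.5 p [0.4499 0.0981 0.2026] q [ 0.8386  0.5447 -0.0038 -0.0011] F [ 1.6  0.3 -1. ] w 0.0319 j [ 0.22  0.18 -0.14  1.25 -0.    2.2 ]
delta cm [ 16.35 -20.15   4.74] norm 26.4 rot [ 0.14 -0.44  0.09]
```

Emit:
{"api": "move_arm", "payload": {"series": [[[0.5,-0.5,4,0,0,0,0],[2.5,-3,1,0,0,0,0],[2.7,-3.5,0,0,0,0,0],[2.7,-3.5,0,0,0,0,0],[2.7,-3.5,0,0,0,0,0]]]}}

```text
clock: 17.0
eef_pos: [0.5645, -0.0416, 0.268]
tool_rot: [0.836, 0.549, 0.005, 0.003]
ft_force: [0.8, 0.9, -0.6]
grip_width: 0.0318
```

```bash
python3 go.py .6134 -.1034 .22 66.1
```

```text
t 17.0 p [ 0.5645 -0.0416  0.268 ] q [0.8356 0.5493 0.0048 0.0026] F [ 0.8  0.9 -0.6] w 0.0318 j [-0.07  0.35  0.26  1.46  0.    1.9 ]
delta cm [ 4.89 -6.18 -4.8 ] norm 9.2 rot [-0.05  0.62 -0.54]
```

Emit:
{"api": "move_arm", "payload": {"series": [[[2.5,-3,-1,0,0.6,-0.5,0],[2.2,-2.8,-1.5,0,0,0,0],[0,0,-1.5,0,0,0,0],[0,0,0,0,0,0,0],[0,0,0,0,0,0,0]]]}}

```text
clock: 17.5
eef_pos: [0.6157, -0.1085, 0.2287]
tool_rot: [0.84, 0.542, 0.001, 0.001]
ft_force: [-0.6, -0.4, -0.1]
grip_width: 0.0317
```

```bash
python3 go.py .6134 -.1034 .21 66.1; python3 - <<'E'
from fit import *
shot('wrist','w8'); blocks2('w8')
E
```

```text
t 17.5 p [ 0.6157 -0.1085  0.2287] q [0.8402 0.5422 0.0012 0.0011] F [-0.6 -0.4 -0.1] w 0.0317 j [-0.17  0.5   0.37  1.44  0.    1.82]
delta cm [-0.23  0.51 -1.87] norm 1.9 rot [0.03 0.19 0.43]
[array([ 0.6125, -0.1457]), array([0.1645, 0.0804]), np.float64(89.2129)] 8094 0.09650297664520008
[array([ 0.529 , -0.1178]), array([0.1108, 0.0812]), np.float64(89.236)] 5814 0.09575741792231555
```

View pics/w8.png

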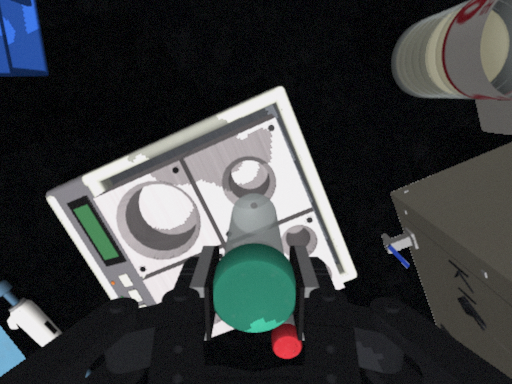

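The 50 ml tube hangs straight over its well at (250,180), and the 15 ml cap at (285,340) is well clear of the fingers.

Emit:
{"api": "move_arm", "payload": {"series": [[[-0.25,0.55,0,0,0.2,0.4,0],[0,0,0,0,0,0,0],[-0.05,0,-1.2,0,0,0,0],[-0.05,0,-1.2,0,0,0,0],[0,0,0,0,0,0,0]]]}}

```text
clock: 18.05
eef_pos: [0.6121, -0.0991, 0.2081]
tool_rot: [0.837, 0.548, 0.002, 0.002]
ft_force: [-0.0, -0.8, -1.1]
grip_width: 0.0322
```

```bash
python3 go.py .6134 -.1034 .14 66.1
```

```text
t 18.05 p [ 0.6121 -0.0991  0.2081] q [0.8367 0.5476 0.0022 0.0022] F [-0.  -0.8 -1.1] w 0.0322 j [-0.16  0.49  0.3   1.38 -0.    1.82]
delta cm [ 0.13 -0.43 -6.81] norm 6.8 rot [ 0.08  0.35 -0.31]
```

Emit:
{"api": "move_arm", "payload": {"series": [[[0.1,-0.35,-0.5,0,0.3,-0.3,0],[0,0,-0.6,0,0,0,0],[0,0,-0.6,0,0,0,0],[0,0,0,0,0,0,0],[0,0,0,0,0,0,0]]]}}

```text
clock: 18.55
eef_pos: [0.6132, -0.1025, 0.19]
tool_rot: [0.838, 0.546, -0.0, 0.001]
ft_force: [-0.4, 0.1, -0.6]
grip_width: 0.032
```

```bash
python3 go.py .6134 -.1034 .14 66.1
```

```text
t 18.55 p [ 0.6132 -0.1025  0.19  ] q [ 0.8381  0.5455 -0.      0.0009] F [-0.4  0.1 -0.6] w 0.032 j [-0.16  0.5   0.28  1.35 -0.    1.82]
delta cm [ 0.02 -0.09 -5.  ] norm 5.0 rot [ 0.09  0.05 -0.02]
```

Emit:
{"api": "move_arm", "payload": {"series": [[[0,-0.1,-0.8,0,0,0,0],[0,0,-0.8,0,0,0,0],[0,0,-0.8,0,0,0,0],[0,0,0,0,0,0,0],[0,0,0,0,0,0,0]]]}}

```text
clock: 19.05
eef_pos: [0.613, -0.1036, 0.1637]
tool_rot: [0.838, 0.545, -0.0, 0.001]
ft_force: [-0.0, -0.4, 0.2]
grip_width: 0.0319
```

```bash
python3 go.py .6134 -.1034 .14 66.1
```

```text
t 19.05 p [ 0.613  -0.1036  0.1637] q [ 8.381e-01  5.454e-01 -1.000e-04  8.000e-04] F [-0.  -0.4  0.2] w 0.0319 j [-0.17  0.52  0.23  1.29 -0.    1.82]
delta cm [ 0.04  0.02 -2.37] norm 2.4 rot [ 0.09  0.04 -0.01]
```

Emit:
{"api": "move_arm", "payload": {"series": [[[0,0,-0.8,0,0,0,0],[0,0,-0.8,0,0,0,0],[0,0,-0.6,0,0,0,0],[0,0,0,0,0,0,0],[0,0,0,0,0,0,0]]]}}

```text
clock: 19.55
eef_pos: [0.613, -0.1036, 0.1397]
tool_rot: [0.838, 0.545, -0.0, 0.001]
ft_force: [-0.5, 0.2, -0.1]
grip_width: 0.0322
```

Emit:
{"api": "move_arm", "payload": {"series": [[[0,0,-0.3,0,0,0,0],[0,0,-0.2,0,0,0,0],[0,0,0,0,0,0,0],[0,0,0,0,0,0,0],[0,0,0,0,0,0,0]]]}}

```text
clock: 20.05
eef_pos: [0.6145, -0.1036, 0.1408]
tool_rot: [0.838, 0.546, 0.003, 0.003]
ft_force: [-0.2, -0.2, -0.5]
grip_width: 0.0319
```

Emit:
{"api": "move_arm", "payload": {"series": [[[-0.15,0,-0.5,0,0.3,0,0],[0,0,-0.3,0,0,0,0],[0,0,0,0,0,0,0],[0,0,0,0,0,0,0],[0,0,0,0,0,0,0]]]}}

```text
clock: 20.55
eef_pos: [0.6156, -0.1037, 0.1396]
tool_rot: [0.838, 0.546, 0.004, 0.004]
ft_force: [-0.1, 0.9, -0.5]
grip_width: 0.0316
```

Emit:
{"api": "move_arm", "payload": {"series": [[[-0.2,0,-0.5,0.3,0.5,0,0],[0,0,-0.4,0,0,0,0],[0,0,0,0,0,0,0],[0,0,0,0,0,0,0],[0,0,0,0,0,0,0]]]}}

```text
clock: 21.05
eef_pos: [0.6167, -0.1035, 0.1394]
tool_rot: [0.838, 0.546, 0.007, 0.003]
ft_force: [-0.7, 0.1, 3.6]
grip_width: 0.0319
```

Contact at 3.6 N, at exactly the expected seated height. Release.

Emit:
{"api": "move_arm", "payload": {"series": [[[0,0,0,0,0,0,0.6],[0,0,0,0,0,0,0.6],[0,0,0,0,0,0,0.6],[0,0,0.8,0,0.5,0,0.6],[0,0,3,0,0,0,0.6]]]}}

```text
clock: 21.55
eef_pos: [0.613, -0.1031, 0.17]
tool_rot: [0.838, 0.546, -0.002, -0.004]
ft_force: [0.4, 0.0, -1.2]
grip_width: 0.0513
```

Emit:
{"api": "move_arm", "payload": {"series": [[[0,0,4,0,0,0,0.6],[0,0,4,0,0,0,1],[-1,3,2,0,0,0,1],[-0.5,4,0,0,0,0,1],[0,4,0,0,0,0,1]]]}}

```text
clock: 22.05
eef_pos: [0.599, 0.004, 0.276]
tool_rot: [0.841, 0.541, -0.0, -0.002]
ft_force: [0.4, -0.3, -1.1]
grip_width: 0.0853
```

```bash
python3 go.py .5906 .189 .22 66.1; python3 - <<'E'
from h import *
im,d=shot('side','s8')
cv2.imwrite('pics/s8c.png',cv2.resize(im[100:260,200:360,::-1],None,fx=3.7,fy=3.7,interpolation=cv2.INTER_CUBIC))
E
```

```text
t 22.05 p [0.599 0.004 0.276] q [ 8.409e-01  5.413e-01 -3.000e-04 -2.300e-03] F [ 0.4 -0.3 -1.1] w 0.0853 j [0.   0.44 0.4  1.54 0.   2.  ]
delta cm [-0.84 18.5  -5.6 ] norm 19.4 rot [-0.21 -0.18  0.56]
```

View pics/s8c.png

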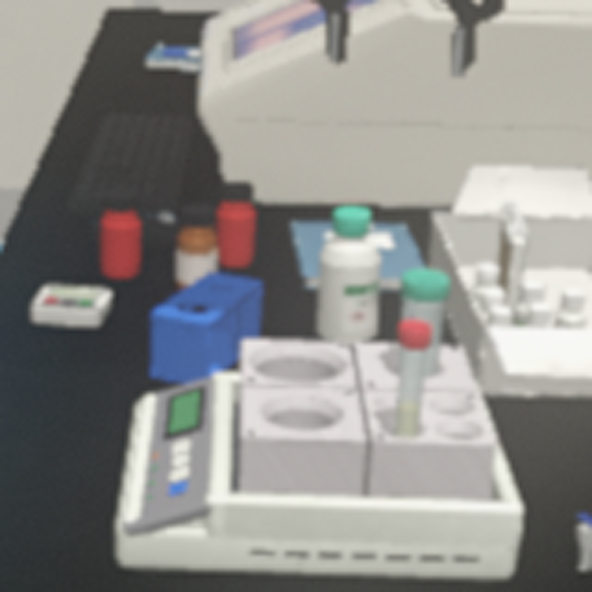

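Both tubes are standing in their wells. Next I'll check the clearance around the bottle and choose a jaw angle.

```bash
python3 - <<'E'
from h import *
z=np.load('pics/w3.npz'); W=cloud('wrist',z['d'],z['T']); P=W[(W[...,2]>.025)&(W[...,2]<.2)]
d=P[:,:2]-[.5906,.189]; r=np.hypot(*d.T); a=np.degrees(np.arctan2(d[:,1],d[:,0]))
for k in range(-180,180,20):
    m=(a>=k)&(a<k+20)&(r>.035)
    if m.any(): print(k,round(r[m].min(),3),P[m][r[m].argmin()].round(3))
E
```

```text
-180 0.083 [0.511 0.167 0.06 ]
-160 0.089 [0.507 0.158 0.061]
-140 0.145 [0.48  0.096 0.059]
-120 0.235 [ 0.549 -0.042  0.031]
-100 0.231 [ 0.591 -0.042  0.026]
-80 0.241 [ 0.655 -0.043  0.027]
-60 0.135 [0.694 0.102 0.059]
-40 0.11 [0.694 0.151 0.049]
-20 0.103 [0.694 0.188 0.062]
0 0.103 [0.694 0.19  0.039]
20 0.11 [0.694 0.227 0.025]
40 0.135 [0.694 0.276 0.028]
80 0.152 [0.592 0.341 0.026]
100 0.202 [0.5   0.369 0.032]
120 0.16 [0.468 0.293 0.027]
140 0.16 [0.466 0.29  0.04 ]
```

Emit:
{"api": "move_arm", "payload": {"series": [[[0,4,0,0,0,-6,1],[0,4,0,0,0,-6,1],[0,4,0,0,0,-6,1],[-0.4,4,0,0,0,-6,1],[-0.4,2.5,0,0,0,-3,1]]]}}

```text
clock: 22.6
eef_pos: [0.5912, 0.2007, 0.2754]
tool_rot: [0.946, 0.323, 0.002, -0.003]
ft_force: [0.5, 0.6, 0.1]
grip_width: 0.0857
```

```bash
python3 go.py .5906 .189 .2 40
```

```text
t 22.6 p [0.5912 0.2007 0.2754] q [ 0.9464  0.3231  0.0021 -0.0031] F [0.5 0.6 0.1] w 0.0857 j [0.32 0.49 0.48 1.56 0.01 2.81]
delta cm [-0.06 -1.17 -7.54] norm 7.6 rot [-0.41  0.1   2.3 ]
```

Emit:
{"api": "move_arm", "payload": {"series": [[[-0.1,-1,-2,-0.4,0,2.3,1],[-0.1,0,-2.5,0,0,0,1],[-0.1,0,-2,0,0,0,1],[0,0,0,0,0,0,1],[0,0,0,0,0,0,1]]]}}

```text
clock: 23.1
eef_pos: [0.5874, 0.1966, 0.2077]
tool_rot: [0.938, 0.347, 0.001, -0.0]
ft_force: [0.8, -1.2, 0.8]
grip_width: 0.0858
```

```bash
python3 - <<'E'
from caps import *
shot('wrist','w9'); caps('w9',['bottle'])
E
python3 go.py .5906 .189 .13 40
```

```text
bottle enc [array([0.591 , 0.1893]), np.float64(0.0168)] mean [0.5916 0.19   0.1207] 1612
t 23.15 p [0.5873 0.1965 0.2076] q [ 9.379e-01  3.470e-01  1.100e-03 -1.000e-04] F [-0.9 -0.3 -0. ] w 0.0853 j [0.32 0.49 0.31 1.39 0.   2.76]
delta cm [ 0.33 -0.75 -7.76] norm 7.8 rot [-0.05  0.11 -0.61]
```

View pics/w9.png

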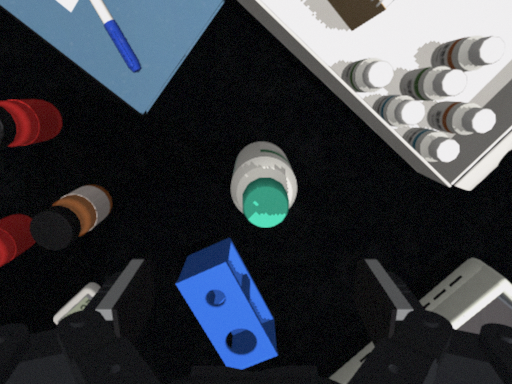

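The bottle cap is at (265,202), where it should be. Descend in stages.

Emit:
{"api": "move_arm", "payload": {"series": [[[0.35,-0.75,-1,0,0.1,-0.6,1],[-0.1,0,-2,0,0,0,1],[-0.1,0,-2,0,0,0,1],[0,0,0,0,0,0,1],[0,0,0,0,0,0,1]]]}}

```text
clock: 23.65
eef_pos: [0.5937, 0.1867, 0.1606]
tool_rot: [0.94, 0.34, 0.005, 0.0]
ft_force: [0.8, -0.4, 0.2]
grip_width: 0.0851
```

```bash
python3 go.py .5908 .189 .054 40
```

```text
t 23.65 p [0.5937 0.1867 0.1606] q [9.404e-01 3.400e-01 5.300e-03 3.000e-04] F [ 0.8 -0.4  0.2] w 0.0851 j [ 0.3   0.51  0.22  1.27 -0.    2.75]
delta cm [ -0.29   0.23 -10.66] norm 10.7 rot [-0.18  0.59  0.25]
```

Emit:
{"api": "move_arm", "payload": {"series": [[[-0.3,0.2,-1.5,-0.2,0.6,0.2,1],[-0.1,0,-2,0,0,0,1],[-0.1,0,-2,0,0,0,1],[0,0,0,0,0,0,1],[0,0,0,0,0,0,1]]]}}

```text
clock: 24.15
eef_pos: [0.5915, 0.1894, 0.1071]
tool_rot: [0.94, 0.341, 0.003, 0.0]
ft_force: [0.3, 0.2, -0.3]
grip_width: 0.0851
```

```bash
python3 go.py .5908 .189 .054 40
```

```text
t 24.15 p [0.5915 0.1894 0.1071] q [9.399e-01 3.414e-01 3.200e-03 3.000e-04] F [ 0.3  0.2 -0.3] w 0.0851 j [ 0.31  0.55  0.13  1.15 -0.    2.75]
delta cm [-0.07 -0.04 -5.31] norm 5.3 rot [-0.1   0.36  0.07]
```

Emit:
{"api": "move_arm", "payload": {"series": [[[-0.2,0,-1.7,-0.1,0.4,0,1],[-0.1,0,-1.7,0,0,0,1],[-0.1,0,-1.7,0,0,0,1],[0,0,0,0,0,0,1],[0,0,0,0,0,0,1]]]}}

```text
clock: 24.65
eef_pos: [0.5899, 0.1905, 0.0565]
tool_rot: [0.94, 0.342, 0.003, -0.0]
ft_force: [-0.6, -0.0, -0.2]
grip_width: 0.0855
```

```bash
python3 go.py .5908 .189 .054 40
```

```text
t 24.65 p [0.5899 0.1905 0.0565] q [ 0.9399  0.3416  0.0026 -0.    ] F [-0.6 -0.  -0.2] w 0.0855 j [0.31 0.59 0.07 1.04 0.   2.76]
delta cm [ 0.09 -0.15 -0.25] norm 0.3 rot [-0.1   0.27  0.06]
```

Emit:
{"api": "move_arm", "payload": {"series": [[[0.1,-0.15,-0.25,-0.1,0.3,0,1],[0,0,0,0,0,0,0],[0,0,0,0,0,0,0],[0,0,0,0,0,0,0],[0,0,0,0,0,0,0]]]}}

```text
clock: 25.15
eef_pos: [0.5933, 0.1896, 0.0571]
tool_rot: [0.94, 0.342, 0.002, -0.0]
ft_force: [-1.0, 0.1, -2.1]
grip_width: 0.0522
```

```bash
python3 go.py .5908 .189 .054 40
```

```text
t 25.15 p [0.5933 0.1896 0.0571] q [ 9.399e-01  3.416e-01  2.300e-03 -1.000e-04] F [-1.   0.1 -2.1] w 0.0522 j [0.31 0.6  0.08 1.05 0.   2.75]
delta cm [-0.25 -0.06 -0.31] norm 0.4 rot [-0.1   0.25  0.05]
```

Emit:
{"api": "move_arm", "payload": {"series": [[[0,0,0,0,0,0,0],[0,0,1,0,0,0,0],[0,0,2,0,0,0,0],[0,0,3,0,0,0,0],[0,0,4,0,0,0,0]]]}}

```text
clock: 25.65
eef_pos: [0.5867, 0.1874, 0.1525]
tool_rot: [0.94, 0.342, -0.007, -0.0]
ft_force: [1.6, -0.5, -1.8]
grip_width: 0.0521
```

```bash
python3 go.py .5294 -.1025 .22 20
```

```text
t 25.65 p [0.5867 0.1874 0.1525] q [ 9.398e-01  3.415e-01 -7.000e-03 -3.000e-04] F [ 1.6 -0.5 -1.8] w 0.0521 j [0.31 0.52 0.21 1.28 0.   2.75]
delta cm [ -5.73 -28.99   6.75] norm 30.3 rot [  0.1   -0.81 -19.94]
```

Emit:
{"api": "move_arm", "payload": {"series": [[[0,-1,4,0,-0.8,0,0],[-1,-4,2,0,0,-3,0],[-1,-4,0.5,0,0,-5,0],[-1,-4,0,0,0,-5,0],[-1,-4,0,0,0,-5,0]]]}}

```text
clock: 26.15
eef_pos: [0.5497, 0.019, 0.2308]
tool_rot: [0.982, 0.19, 0.009, 0.003]
ft_force: [0.8, -0.5, -2.4]
grip_width: 0.052
```

```bash
python3 go.py .5314 -.1018 .21 20
```

```text
t 26.15 p [0.5497 0.019  0.2308] q [0.9817 0.19   0.0088 0.0033] F [ 0.8 -0.5 -2.4] w 0.052 j [ 0.04  0.33  0.12  1.35 -0.    2.8 ]
delta cm [ -1.83 -12.08  -2.08] norm 12.4 rot [ 0.2   1.06 -1.9 ]
```

Emit:
{"api": "move_arm", "payload": {"series": [[[-0.6,-4,-0.5,0.2,1,-1,0],[-0.6,-4,-0.5,0,0,-0.8,0],[-0.4,-3.5,-0.5,0,0,0,0],[0,0,0,0,0,0,0],[0,0,0,0,0,0,0]]]}}

```text
clock: 26.65
eef_pos: [0.5304, -0.1055, 0.2202]
tool_rot: [0.986, 0.169, 0.002, 0.001]
ft_force: [0.4, 0.2, -1.7]
grip_width: 0.0522
```

```bash
python3 go.py .5314 -.1018 .18 20; python3 - <<'E'
from fit import *
shot('wrist','w10'); z=np.load('pics/w10.npz'); W=cloud('wrist',z['d'],z['T'])
m=(abs(W[...,2]-(z['p'][2]-.057+.121))<.004)&(np.hypot(W[...,0]-z['p'][0],W[...,1]-z['p'][1])<.03)
# green mask
im=z['im'].astype(int); m&=(im[...,1]-im[...,0]>40)
P=W[m]; print(m.sum(),[np.round(x,4) for x in cv2.minEnclosingCircle(P[:,:2].astype(np.float32))] if m.sum()>5 else '',P.mean(0)-z['p'])
E
```

```text
t 26.65 p [ 0.5304 -0.1055  0.2202] q [0.9856 0.1692 0.0024 0.0013] F [ 0.4  0.2 -1.7] w 0.0522 j [-0.2   0.32  0.09  1.33 -0.    2.61]
delta cm [ 0.1   0.37 -4.02] norm 4.0 rot [0.1  0.29 0.51]
4738 [array([ 0.5319, -0.106 ]), np.float64(0.0164)] [0.00801767 0.00189655 0.06381625]
```

View pics/w10.png

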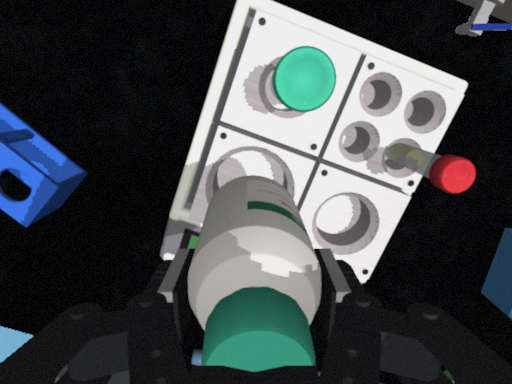

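```bash
python3 - <<'E'
from fit import *
z=np.load('pics/w10.npz'); W=cloud('wrist',z['d'],z['T']); M=R.from_quat(z['q']).as_matrix(); L=(W-z['p'])@M
im=z['im'].astype(int); g=(im[...,1]-im[...,0]>40)&(abs(L[...,2]+.064)<.004)&(np.hypot(L[...,0],L[...,1])<.03)
P=L[g]; print('x',np.percentile(P[:,0],[0,1,50,99,100]),'y',np.percentile(P[:,1],[0,1,99,100]))
# fit circle of fixed radius to front edge
from scipy.optimize import least_squares
ys=np.arange(-.012,.0121,.002); E=np.array([[P[abs(P[:,1]-y)<.001][:,0].max(),y] for y in ys])
s=least_squares(lambda c:np.hypot(E[:,0]-c[0],E[:,1]-c[1])-.0175,[0,0]); print(s.x,s.fun.round(4))
E
```

```text
x [-0.00029308  0.00066312  0.00847962  0.01541918  0.01616174] y [-0.01509475 -0.0139451   0.01627796  0.01747733]
[-0.00134831  0.0011099 ] [ 0.0002 -0.0001 -0.0001  0.0002 -0.0001  0.      0.     -0.0002  0.
 -0.0002  0.0002 -0.0002  0.0003]
```

Emit:
{"api": "move_arm", "payload": {"series": [[[0,0.45,-1,0.1,0.3,0.5,0],[0,0,-1.2,0,0,0,0],[0,0,-1.2,0,0,0,0],[0,0,0,0,0,0,0],[0,0,0,0,0,0,0]]]}}

```text
clock: 27.2
eef_pos: [0.5307, -0.0951, 0.1828]
tool_rot: [0.984, 0.178, -0.001, -0.0]
ft_force: [0.2, -0.0, -1.2]
grip_width: 0.0525
```

```bash
python3 go.py .5303 -.101 .155 20
```

```text
t 27.2 p [ 0.5307 -0.0951  0.1828] q [ 9.840e-01  1.784e-01 -9.000e-04 -5.000e-04] F [ 0.2 -0.  -1.2] w 0.0525 j [-0.18  0.34  0.02  1.25  0.    2.61]
delta cm [-0.04 -0.59 -2.78] norm 2.8 rot [-0.04 -0.11 -0.55]
```

Emit:
{"api": "move_arm", "payload": {"series": [[[0,-0.5,-0.6,0,0,-0.5,0],[0,0,-0.6,0,0,0,0],[0,0,0,0,0,0,0],[0,0,0,0,0,0,0],[0,0,0,0,0,0,0]]]}}

```text
clock: 27.7
eef_pos: [0.5313, -0.0998, 0.1702]
tool_rot: [0.985, 0.174, -0.001, -0.0]
ft_force: [-0.4, 0.1, -2.1]
grip_width: 0.0522
```

```bash
python3 go.py .5303 -.101 .155 20
```

```text
t 27.7 p [ 0.5313 -0.0998  0.1702] q [ 9.847e-01  1.745e-01 -5.000e-04 -3.000e-04] F [-0.4  0.1 -2.1] w 0.0522 j [-0.19  0.35  0.    1.22  0.    2.61]
delta cm [-0.1  -0.12 -1.52] norm 1.5 rot [-0.02 -0.06 -0.09]
```

Emit:
{"api": "move_arm", "payload": {"series": [[[-0.1,-0.15,-0.7,0,0,0,0],[0,0,-0.8,0,0,0,0],[0,0,-0.6,0,0,0,0],[0,0,0,0,0,0,0],[0,0,0,0,0,0,0]]]}}

```text
clock: 28.2
eef_pos: [0.5301, -0.1017, 0.1475]
tool_rot: [0.985, 0.174, -0.0, -0.0]
ft_force: [-0.1, 1.0, -1.5]
grip_width: 0.052
```

```bash
python3 go.py .5303 -.101 .109 20
```

```text
t 28.2 p [ 0.5301 -0.1017  0.1475] q [ 9.847e-01  1.742e-01 -4.000e-04 -2.000e-04] F [-0.1  1.  -1.5] w 0.052 j [-0.19  0.37 -0.04  1.16  0.    2.6 ]
delta cm [ 0.02  0.07 -3.85] norm 3.8 rot [-0.02 -0.05 -0.06]
```

Already 6 mm into the mouth with no side load. Continue.

Emit:
{"api": "move_arm", "payload": {"series": [[[0,0.05,-0.8,0,0,0,0],[0,0,-0.8,0,0,0,0],[0,0,-0.6,0,0,0,0],[0,0,0,0,0,0,0],[0,0,0,0,0,0,0]]]}}

```text
clock: 28.7
eef_pos: [0.53, -0.101, 0.1233]
tool_rot: [0.985, 0.174, -0.001, -0.0]
ft_force: [0.7, 0.0, -1.7]
grip_width: 0.0526
```

```bash
python3 go.py .5303 -.101 .109 20
```

```text
t 28.7 p [ 0.53   -0.101   0.1233] q [ 9.847e-01  1.743e-01 -5.000e-04 -3.000e-04] F [ 0.7  0.  -1.7] w 0.0526 j [-0.19  0.39 -0.08  1.11  0.    2.6 ]
delta cm [ 0.03  0.   -1.43] norm 1.4 rot [-0.02 -0.07 -0.08]
```

Emit:
{"api": "move_arm", "payload": {"series": [[[0,0,-0.7,0,0,0,0],[0,0,-0.6,0,0,0,0],[0,0,0,0,0,0,0],[0,0,0,0,0,0,0],[0,0,0,0,0,0,0]]]}}

```text
clock: 29.2
eef_pos: [0.5303, -0.1011, 0.1094]
tool_rot: [0.985, 0.174, -0.0, -0.0]
ft_force: [-0.5, 0.2, -2.2]
grip_width: 0.052
```

Emit:
{"api": "move_arm", "payload": {"series": [[[0,0,-0.4,0,0,0,0],[0,0,-0.2,0,0,0,0],[0,0,0,0,0,0,0],[0,0,0,0,0,0,0],[0,0,0,0,0,0,0]]]}}

```text
clock: 29.7
eef_pos: [0.5314, -0.1013, 0.1093]
tool_rot: [0.985, 0.174, 0.002, 0.001]
ft_force: [-0.3, -0.9, -2.4]
grip_width: 0.0523
```

Emit:
{"api": "move_arm", "payload": {"series": [[[-0.1,0,-0.5,0,0.3,0,0],[0,0,-0.4,0,0,0,0],[0,0,0,0,0,0,0],[0,0,0,0,0,0,0],[0,0,0,0,0,0,0]]]}}

```text
clock: 30.2
eef_pos: [0.5319, -0.1015, 0.109]
tool_rot: [0.985, 0.174, 0.003, 0.002]
ft_force: [-0.9, -1.4, -1.4]
grip_width: 0.0523
```

Emit:
{"api": "move_arm", "payload": {"series": [[[-0.15,0,-0.6,0,0.3,0,0],[0,0,-0.5,0,0,0,0],[0,0,-0.3,0,0,0,0],[0,0,0,0,0,0,0],[0,0,0,0,0,0,0]]]}}

```text
clock: 30.7
eef_pos: [0.532, -0.1014, 0.1086]
tool_rot: [0.985, 0.175, 0.006, 0.003]
ft_force: [-3.2, -0.3, -1.1]
grip_width: 0.0521
```

Downward commands no longer lower it, and it's at the expected 0.109, so it's seated. Release with a limited opening.

Emit:
{"api": "move_arm", "payload": {"series": [[[0,0,0,0,0,0,0.85],[0,0,0,0,0,0,0.85],[0,0,0,0,0,0,0.85],[0,0,0,0,0,0,0.85],[0,0,2,0,0.5,0,0.85]]]}}

```text
clock: 31.2
eef_pos: [0.5331, -0.1002, 0.1251]
tool_rot: [0.985, 0.175, 0.001, -0.0]
ft_force: [-0.4, -0.2, 0.8]
grip_width: 0.0728
```

Emit:
{"api": "move_arm", "payload": {"series": [[[0,0,3,0,0,0,0.85],[0,0,4,0,0,0,0.9],[0,0,4,0,0,0,1],[-1,4,0,0,0,6,1],[-1,4,0,0,0,6,1]]]}}

```text
clock: 31.7
eef_pos: [0.5164, -0.022, 0.2406]
tool_rot: [0.961, 0.276, 0.004, 0.001]
ft_force: [-0.1, 0.1, -1.1]
grip_width: 0.0851
```

```bash
python3 go.py .451 .3015 .2 80; python3 - <<'E'
from h import *
shot('wrist','w11')
im,d=shot('side','s9')
cv2.imwrite('pics/s9c.png',cv2.resize(im[100:260,200:360,::-1],None,fx=3.7,fy=3.7,interpolation=cv2.INTER_CUBIC))
E
```

```text
t 31.7 p [ 0.5164 -0.022   0.2406] q [9.611e-01 2.763e-01 4.200e-03 8.000e-04] F [-0.1  0.1 -1.1] w 0.0851 j [-0.04  0.26  0.06  1.36  0.    2.54]
delta cm [-6.54 32.35 -4.06] norm 33.3 rot [-0.25  0.43 47.92]
```

View pics/s9c.png

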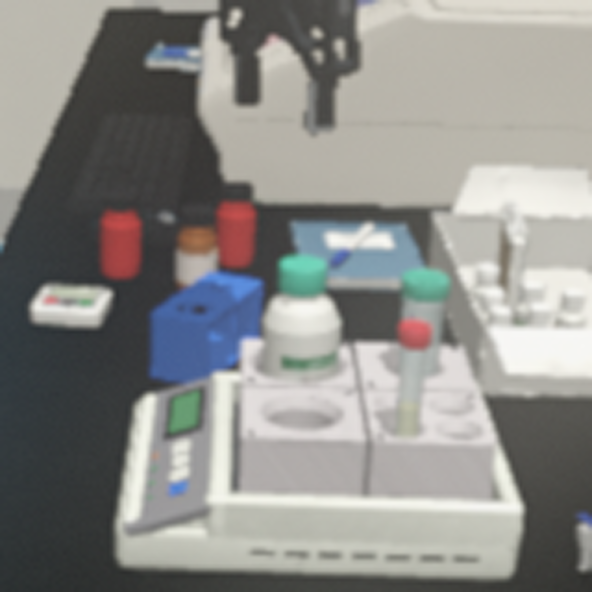

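All three are standing in the right wells. Now the jar, using θ=109°, which keeps the jaw line between the two red look-alikes.

Emit:
{"api": "move_arm", "payload": {"series": [[[-0.5,4,0,0,0,8,1],[-0.6,4,0,0,0,8,1],[-0.7,4,0,0,0,8,1],[-0.8,4,0,0,0,8,0.75],[-0.8,4,0,0,0,8,0.75]]]}}

```text
clock: 32.3
eef_pos: [0.4834, 0.1821, 0.2407]
tool_rot: [0.803, 0.595, 0.006, 0.0]
ft_force: [1.5, -0.2, 0.2]
grip_width: 0.0644
```

Emit:
{"api": "move_arm", "payload": {"series": [[[-0.8,3.5,0,0,0,8,0.75],[-0.8,3.5,0,0,0,8,0.75],[-0.8,3,0,0,0,8,0.75],[0,0,0,0,0,8,0.75],[0,0,0,0,0,4,0.75]]]}}

```text
clock: 32.8
eef_pos: [0.4589, 0.2907, 0.2389]
tool_rot: [0.567, 0.823, 0.006, -0.002]
ft_force: [0.8, -0.8, 0.9]
grip_width: 0.0642
```

```bash
python3 go.py .451 .3015 .18 109
```

```text
t 32.8 p [0.4589 0.2907 0.2389] q [ 0.5673  0.8235  0.0063 -0.002 ] F [ 0.8 -0.8  0.9] w 0.0642 j [0.56 0.32 0.13 1.37 0.01 1.77]
delta cm [-0.79  1.08 -5.89] norm 6.0 rot [-0.72  0.24 -1.87]
```

Emit:
{"api": "move_arm", "payload": {"series": [[[-0.8,0.7,-2,-0.7,0.2,-1.9,0.75],[0,0,-2,0,0,0,0.75],[0,0,-1.5,0,0,0,0.75],[0,0,0,0,0,0,0.75],[0,0,0,0,0,0,0.75]]]}}

```text
clock: 33.3
eef_pos: [0.4533, 0.2981, 0.1816]
tool_rot: [0.582, 0.813, 0.001, 0.001]
ft_force: [0.2, 0.4, -0.4]
grip_width: 0.0641
```

```bash
python3 - <<'E'
from caps import *
shot('wrist','w12'); caps('w12',['jar','red1','red2'])
E
python3 go.py .451 .3015 .1 109
```

```text
jar enc [array([0.4508, 0.3015]), np.float64(0.018)] mean [0.4506 0.3023 0.085 ] 1806
red1 enc [array([0.3721, 0.3438]), np.float64(0.018)] mean [0.3722 0.3443 0.0849] 2297
red2 enc [array([0.4897, 0.3863]), np.float64(0.0181)] mean [0.489  0.3865 0.085 ] 2310
t 33.35 p [0.4532 0.2981 0.1816] q [0.5822 0.813  0.0009 0.001 ] F [-0.2 -0.7  0.4] w 0.0639 j [ 0.58  0.35  0.02  1.24 -0.    1.83]
delta cm [-0.22  0.34 -8.16] norm 8.2 rot [-0.02  0.15  0.22]
```

View pics/w12.png

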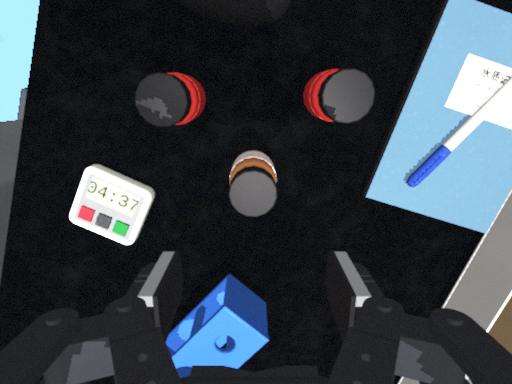

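The amber jar at (253,185) is centred between the jaws, and the red jars sit clear at (163,98) and (347,95).

Emit:
{"api": "move_arm", "payload": {"series": [[[-0.3,0.3,-1.5,0,0.1,0.2,0.75],[0,0,-1.8,0,0,0,0.75],[-0.1,0,-1.8,0,0,0,0.75],[0,0,0,0,0,0,0.75],[0,0,0,0,0,0,0.75]]]}}

```text
clock: 33.85
eef_pos: [0.4539, 0.3025, 0.1354]
tool_rot: [0.582, 0.813, 0.006, 0.002]
ft_force: [0.1, -0.2, 0.3]
grip_width: 0.0641
```

```bash
python3 go.py .4508 .3015 .046 109
```

```text
t 33.85 p [0.4539 0.3025 0.1354] q [0.5819 0.8132 0.0057 0.0024] F [ 0.1 -0.2  0.3] w 0.0641 j [ 0.59  0.38 -0.06  1.12 -0.    1.83]
delta cm [-0.31 -0.1  -8.94] norm 8.9 rot [-0.37  0.6   0.17]
```

Emit:
{"api": "move_arm", "payload": {"series": [[[-0.3,-0.1,-1.5,-0.4,0.6,0.2,0.75],[0,0,-1.8,0,0,0,0.75],[-0.1,0,-1.8,0,0,0,0.75],[0,0,0,0,0,0,0.75],[0,0,0,0,0,0,0.75]]]}}

```text
clock: 34.35
eef_pos: [0.4527, 0.3031, 0.0862]
tool_rot: [0.581, 0.814, 0.003, 0.001]
ft_force: [-0.6, 0.5, 0.5]
grip_width: 0.0639
```

```bash
python3 go.py .4508 .3015 .046 109
```

```text
t 34.35 p [0.4527 0.3031 0.0862] q [0.5806 0.8142 0.003  0.0014] F [-0.6  0.5  0.5] w 0.0639 j [ 0.59  0.43 -0.12  1.01 -0.    1.83]
delta cm [-0.19 -0.16 -4.02] norm 4.0 rot [-0.19  0.33 -0.02]
```

Emit:
{"api": "move_arm", "payload": {"series": [[[-0.2,-0.2,-1.3,-0.2,0.3,0,0.75],[-0.1,0,-1.4,0,0,0,0.75],[-0.1,0,-1.3,0,0,0,0.75],[0,0,0,0,0,0,0.75],[0,0,0,0,0,0,0.75]]]}}

```text
clock: 34.85
eef_pos: [0.4506, 0.3021, 0.0469]
tool_rot: [0.581, 0.814, 0.002, 0.001]
ft_force: [1.1, 0.2, -0.1]
grip_width: 0.0641
```

```bash
python3 go.py .4508 .3015 .046 109
```

```text
t 34.85 p [0.4506 0.3021 0.0469] q [0.5806 0.8142 0.0024 0.0012] F [ 1.1  0.2 -0.1] w 0.0641 j [ 0.59  0.47 -0.18  0.92 -0.    1.83]
delta cm [ 0.02 -0.06 -0.09] norm 0.1 rot [-0.14  0.27 -0.01]
```

Emit:
{"api": "move_arm", "payload": {"series": [[[0,0,0,0,0,0,0],[0,0,0,0,0,0,0],[0,0,0,0,0,0,0],[0,0,0,0,0,0,0],[0,0,0,0,0,0,0]]]}}

```text
clock: 35.35
eef_pos: [0.4519, 0.3028, 0.0491]
tool_rot: [0.581, 0.814, 0.004, 0.002]
ft_force: [0.1, -0.2, -0.5]
grip_width: 0.0355
```

```bash
python3 go.py .4508 .3015 .046 109
```

```text
t 35.35 p [0.4519 0.3028 0.0491] q [0.5806 0.8142 0.004  0.0018] F [ 0.1 -0.2 -0.5] w 0.0355 j [ 0.59  0.47 -0.17  0.92 -0.    1.83]
delta cm [-0.11 -0.13 -0.31] norm 0.4 rot [-0.25  0.44 -0.01]
```

Emit:
{"api": "move_arm", "payload": {"series": [[[0,0,1,0,0,0,0],[0,0,2,0,0,0,0],[0,0,4,0,0,0,0],[0,0,4,0,0,0,0],[0,0,4,0,0,0,0]]]}}

```text
clock: 35.85
eef_pos: [0.4459, 0.2988, 0.1982]
tool_rot: [0.581, 0.814, -0.004, -0.001]
ft_force: [0.8, 0.5, -1.3]
grip_width: 0.0356
```

```bash
python3 go.py .5282 -.1867 .22 127
```

```text
t 35.85 p [0.4459 0.2988 0.1982] q [ 0.5806  0.8142 -0.0043 -0.0013] F [ 0.8  0.5 -1.3] w 0.0356 j [ 0.59  0.34  0.05  1.29 -0.    1.83]
delta cm [  8.23 -48.55   2.18] norm 49.3 rot [ 0.37 -0.35 17.99]
```

Emit:
{"api": "move_arm", "payload": {"series": [[[0,-2,4,0,0,2,0],[0.6,-3.5,3,0,0,2,0],[0.8,-4,1.5,0,0,2,0],[0.8,-4,0,0,0,2,0],[0.8,-4,0,0,0,2,0]]]}}

```text
clock: 36.35
eef_pos: [0.4778, 0.1246, 0.2986]
tool_rot: [0.499, 0.866, 0.004, 0.004]
ft_force: [0.0, -0.3, -1.2]
grip_width: 0.0354
```

Emit:
{"api": "move_arm", "payload": {"series": [[[0.8,-4,0,0,0,2,0],[0.8,-4,0,0,0,2,0],[0.8,-4,0,0,0,2,0],[0.8,-4,0,0,0,2,0],[0.8,-4,0,0,0,0,0]]]}}

```text
clock: 36.85
eef_pos: [0.5173, -0.0835, 0.304]
tool_rot: [0.434, 0.901, 0.007, 0.007]
ft_force: [0.5, -0.2, -1.1]
grip_width: 0.0353
```

```bash
python3 go.py .5282 -.1867 .22 127
```

```text
t 36.85 p [ 0.5173 -0.0835  0.304 ] q [0.4343 0.9007 0.0065 0.0069] F [ 0.5 -0.2 -1.1] w 0.0353 j [-0.17  0.26  0.21  1.51  0.01  0.73]
delta cm [  1.09 -10.32  -8.4 ] norm 13.3 rot [-0.32  1.04 -1.52]
```

Emit:
{"api": "move_arm", "payload": {"series": [[[0.4,-3.5,0,-0.3,1,-1.5,0],[0.4,-3.5,0,0,0,0,0],[0.4,-2.5,0,0,0,0,0],[0,0,-2,0,0,0,0],[0,0,-2,0,0,0,0]]]}}

```text
clock: 37.35
eef_pos: [0.53, -0.19, 0.2688]
tool_rot: [0.451, 0.893, 0.0, 0.005]
ft_force: [-0.2, 0.2, -1.9]
grip_width: 0.0353
```

```bash
python3 go.py .5282 -.1867 .2 127; python3 - <<'E'
from fit import *
shot('wrist','w13'); blocks2('w13')
E
```

```text
t 37.35 p [ 0.53   -0.19    0.2688] q [0.451  0.8925 0.     0.0048] F [-0.2  0.2 -1.9] w 0.0353 j [-0.34  0.35  0.25  1.46 -0.    0.59]
delta cm [-0.18  0.33 -6.88] norm 6.9 rot [0.24 0.49 0.62]
[array([ 0.5299, -0.103 ]), array([0.0805, 0.0803]), np.float64(89.2639)] 4002 0.09628312381011817
[array([ 0.6137, -0.1041]), array([0.0805, 0.0814]), np.float64(89.2545)] 5395 0.09666509324697958
[array([ 0.5286, -0.1874]), array([0.0806, 0.08  ]), np.float64(89.2249)] 4700 0.09632480307773822
[array([ 0.6127, -0.1848]), array([0.0732, 0.0812]), np.float64(89.2033)] 3947 0.09576965924690047
```

View pics/w13.png

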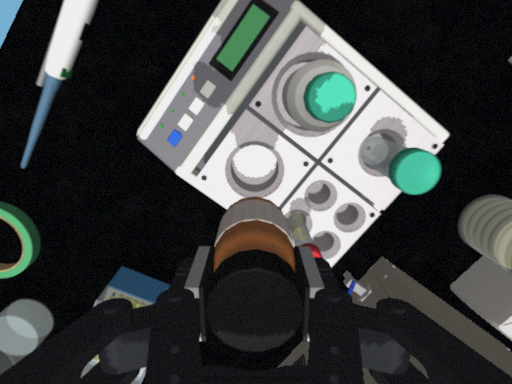

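```bash
python3 - <<'E'
from fit import *
from scipy.optimize import least_squares
z=np.load('pics/w13.npz'); W=cloud('wrist',z['d'],z['T']); M=R.from_quat(z['q']).as_matrix(); L=(W-z['p'])@M
g=(abs(L[...,2]+.036)<.004)&(np.hypot(L[...,0],L[...,1])<.024)
P=L[g]; print(len(P),'z',np.median(P[:,2]),'x',P[:,0].min(),P[:,0].max(),'y',P[:,1].min(),P[:,1].max())
ys=np.arange(-.012,.0121,.002); E=np.array([[P[abs(P[:,1]-y)<.001][:,0].max(),y] for y in ys])
s=least_squares(lambda c:np.hypot(E[:,0]-c[0],E[:,1]-c[1])-.018,[0,0]); print(s.x,s.fun.round(4)); print(M[:2,:2]@s.x)
E
```

```text
8068 z -0.036560848090029054 x -0.018543387725151402 0.017883523332784014 y -0.021933275319174633 0.021625052279054313
[-3.70769062e-05 -2.11156217e-04] [ 0.0001 -0.0002  0.0002  0.0002 -0.0001  0.     -0.0001 -0.     -0.0004
 -0.0002  0.0002  0.0003 -0.    ]
[-0.000148   -0.00015511]
```

The jar is centred in the jaws, above its well at (253,165). Lowering.

Emit:
{"api": "move_arm", "payload": {"series": [[[-0.2,0.1,-1,0.2,0.5,0.6,0],[0,0,-2,0,0,0,0],[0,0,-2,0,0,0,0],[0,0,0,0,0,0,0],[0,0,0,0,0,0,0]]]}}

```text
clock: 37.9
eef_pos: [0.5259, -0.1872, 0.2162]
tool_rot: [0.445, 0.896, -0.001, -0.003]
ft_force: [0.5, -0.1, -1.0]
grip_width: 0.0352
```

```bash
python3 go.py .5284 -.187 .155 127
```

```text
t 37.9 p [ 0.5259 -0.1872  0.2162] q [ 0.4446  0.8957 -0.0009 -0.003 ] F [ 0.5 -0.1 -1. ] w 0.0352 j [-0.34  0.37  0.14  1.35 -0.    0.58]
delta cm [ 0.25  0.02 -6.12] norm 6.1 rot [-0.07 -0.35 -0.2 ]
```

Emit:
{"api": "move_arm", "payload": {"series": [[[0.25,0,-1.2,0,-0.3,-0.2,0],[0,0,-1.4,0,0,0,0],[0,0,-1.4,0,0,0,0],[0,0,0,0,0,0,0],[0,0,0,0,0,0,0]]]}}

```text
clock: 38.4
eef_pos: [0.5325, -0.1873, 0.1836]
tool_rot: [0.445, 0.896, 0.001, 0.005]
ft_force: [0.4, 0.5, -1.0]
grip_width: 0.0352
```

```bash
python3 go.py .5284 -.187 .155 127
```

```text
t 38.4 p [ 0.5325 -0.1873  0.1836] q [0.4449 0.8955 0.0011 0.0052] F [ 0.4  0.5 -1. ] w 0.0352 j [-0.34  0.38  0.08  1.26  0.    0.58]
delta cm [-0.41  0.03 -2.86] norm 2.9 rot [ 0.15  0.59 -0.16]
```

Emit:
{"api": "move_arm", "payload": {"series": [[[-0.4,0,-0.7,0.1,0.6,-0.2,0],[0,0,-0.7,0,0,0,0],[0,0,-0.7,0,0,0,0],[0,0,0,0,0,0,0],[0,0,0,0,0,0,0]]]}}

```text
clock: 38.9
eef_pos: [0.5297, -0.1877, 0.1641]
tool_rot: [0.447, 0.895, -0.0, 0.002]
ft_force: [-0.4, 0.0, -1.1]
grip_width: 0.0351
```

```bash
python3 go.py .5284 -.187 .111 127
```

```text
t 38.9 p [ 0.5297 -0.1877  0.1641] q [ 4.465e-01  8.948e-01 -3.000e-04  2.100e-03] F [-0.4  0.  -1.1] w 0.0351 j [-0.34  0.4   0.04  1.22 -0.    0.59]
delta cm [-0.13  0.07 -5.31] norm 5.3 rot [0.14 0.2  0.04]
```

Emit:
{"api": "move_arm", "payload": {"series": [[[-0.15,0.1,-0.7,0.1,0.2,0,0],[0,0,-0.7,0,0,0,0],[0,0,-0.7,0,0,0,0],[0,0,0,0,0,0,0],[0,0,0,0,0,0,0]]]}}

```text
clock: 39.4
eef_pos: [0.5277, -0.1865, 0.1408]
tool_rot: [0.446, 0.895, -0.0, -0.0]
ft_force: [0.3, -0.4, -1.0]
grip_width: 0.0354
```

```bash
python3 go.py .5284 -.187 .111 127
```

```text
t 39.4 p [ 0.5277 -0.1865  0.1408] q [ 4.465e-01  8.948e-01 -3.000e-04 -5.000e-04] F [ 0.3 -0.4 -1. ] w 0.0354 j [-0.34  0.41  0.01  1.17 -0.    0.59]
delta cm [ 0.07 -0.05 -2.98] norm 3.0 rot [ 0.01 -0.07  0.04]
```

Emit:
{"api": "move_arm", "payload": {"series": [[[0.05,-0.05,-0.8,0,0,0,0],[0,0,-0.8,0,0,0,0],[0,0,-0.7,0,0,0,0],[0,0,0,0,0,0,0],[0,0,0,0,0,0,0]]]}}

```text
clock: 39.9
eef_pos: [0.5283, -0.1871, 0.1156]
tool_rot: [0.447, 0.895, -0.0, -0.001]
ft_force: [-0.4, 0.0, -1.0]
grip_width: 0.0352
```

Emit:
{"api": "move_arm", "payload": {"series": [[[0,0,-0.6,0,0,0,0],[0,0,-0.4,0,0,0,0],[0,0,0,0,0,0,0],[0,0,0,0,0,0,0],[0,0,0,0,0,0,0]]]}}

```text
clock: 40.4
eef_pos: [0.5307, -0.1884, 0.1123]
tool_rot: [0.447, 0.895, -0.0, 0.004]
ft_force: [-0.2, -0.4, -0.7]
grip_width: 0.0352
```

Emit:
{"api": "move_arm", "payload": {"series": [[[-0.2,0.1,-0.5,0.1,0.4,0,0],[0,0,-0.4,0,0,0,0],[0,0,0,0,0,0,0],[0,0,0,0,0,0,0],[0,0,0,0,0,0,0]]]}}

```text
clock: 40.9
eef_pos: [0.531, -0.1885, 0.1106]
tool_rot: [0.447, 0.895, -0.001, 0.005]
ft_force: [0.3, -0.7, -1.5]
grip_width: 0.0355
```

Emit:
{"api": "move_arm", "payload": {"series": [[[-0.2,0.1,-0.5,0.1,0.4,0,0],[0,0,-0.4,0,0,0,0],[0,0,0,0,0,0,0],[0,0,0,0,0,0,0],[0,0,0,0,0,0,0]]]}}

```text
clock: 41.4
eef_pos: [0.5313, -0.1886, 0.1104]
tool_rot: [0.447, 0.895, -0.002, 0.006]
ft_force: [-1.6, 0.6, 4.5]
grip_width: 0.0353
```

Contact at 4.5 N and z 0.1104 (expected 0.111), so the jar is seated. Release, opening only a little.

Emit:
{"api": "move_arm", "payload": {"series": [[[0,0,0,0,0,0,0.65],[0,0,0,0,0,0,0.65],[0,0,0,0,0,0,0.65],[0,0,0.8,0,0.5,0,0.65],[0,0,3,0,0,0,0.65]]]}}

```text
clock: 41.9
eef_pos: [0.5279, -0.1876, 0.1425]
tool_rot: [0.447, 0.895, -0.005, -0.004]
ft_force: [-0.7, 0.6, -0.3]
grip_width: 0.0557
```

Emit:
{"api": "move_arm", "payload": {"series": [[[0,0,4,0,0,0,0.65],[0,0,4,0,0,0,0.65],[0,0,4,0,0,0,0.65],[-3,0,3,0,0,0,0.65],[-4,0,1,0,0,0,0.65]]]}}

```text
clock: 42.4
eef_pos: [0.4598, -0.1876, 0.3107]
tool_rot: [0.446, 0.895, -0.005, -0.003]
ft_force: [-0.3, -0.8, 1.2]
grip_width: 0.0555
```

Emit:
{"api": "move_arm", "payload": {"series": [[[-4,0,0,0,0,0,0.65],[-4,0,0,0,0,0,0.65],[0,0,0,0,0,0,0.65],[0,0,0,0,0,0,0.65],[0,0,0,0,0,0,0.65]]]}}

```text
clock: 42.9
eef_pos: [0.3755, -0.1879, 0.3179]
tool_rot: [0.446, 0.895, -0.005, 0.003]
ft_force: [0.3, 0.2, 0.8]
grip_width: 0.0554
```

```bash
python3 - <<'E'
from fit import *
o=obs()
shot('wrist','w14')
z=np.load('pics/w14.npz'); W=cloud('wrist',z['d'],z['T'])
for nm,c,h in [('t15',(.5935,-.206),.170),('t50',(.6134,-.1034),.166),('jar',(.5284,-.187),.147),('bottle',(.5294,-.1025),.173)]:
    m=(np.hypot(W[...,0]-c[0],W[...,1]-c[1])<.03)&(W[...,2]>.13)
    if m.sum()<20: print(nm,m.sum()); continue
    top=np.percentile(W[m][:,2],90); P=W[m&(abs(W[...,2]-top)<.004)]
    print(nm,'top',round(top,4),'exp',h,[np.round(x,4) for x in cv2.minEnclosingCircle(P[:,:2].astype(np.float32))])
for n,f,b in [('side','s14',(100,260,200,360)),('scene','c14',(90,280,150,330))]:
    im,d=shot(n,f); cv2.imwrite(f'pics/{f}c.png',cv2.resize(im[b[0]:b[1],b[2]:b[3],::-1],None,fx=3.1,fy=3.1,interpolation=cv2.INTER_CUBIC))
for t in ['timer','pipette']: print(t,[(np.round(r['at'],3).tolist(),round(r['confidence'],2)) for r in bot.find_in('scene',t)])
E
```

```text
t 42.9 p [ 0.3755 -0.1879  0.3179] q [ 0.4464  0.8948 -0.0055  0.0025] F [0.3 0.2 0.8] w 0.0554 j [-0.46  0.05  0.01  1.52 -0.01  0.47]
t15 top 0.1544 exp 0.17 [array([ 0.5904, -0.2069]), np.float64(0.0054)]
t50 top 0.1662 exp 0.166 [array([ 0.6141, -0.1067]), np.float64(0.0165)]
jar top 0.1479 exp 0.147 [array([ 0.5305, -0.1893]), np.float64(0.0185)]
bottle top 0.1732 exp 0.173 [array([ 0.5294, -0.1027]), np.float64(0.0168)]
timer [([0.612, -0.09, 0.136], 0.71), ([0.325, 0.231, 0.017], 0.67)]
pipette [([0.291, -0.178, 0.018], 0.73)]
```

View pics/s14c.png

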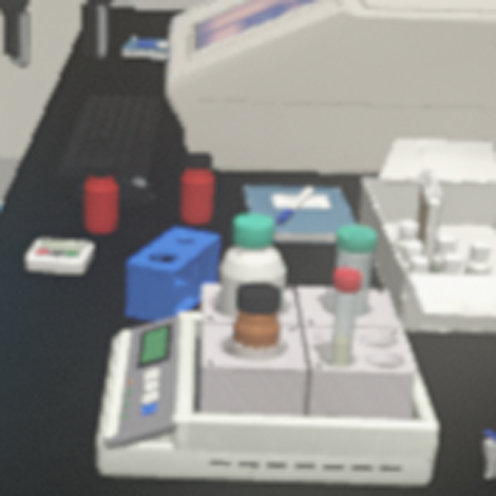

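View pics/c14c.png

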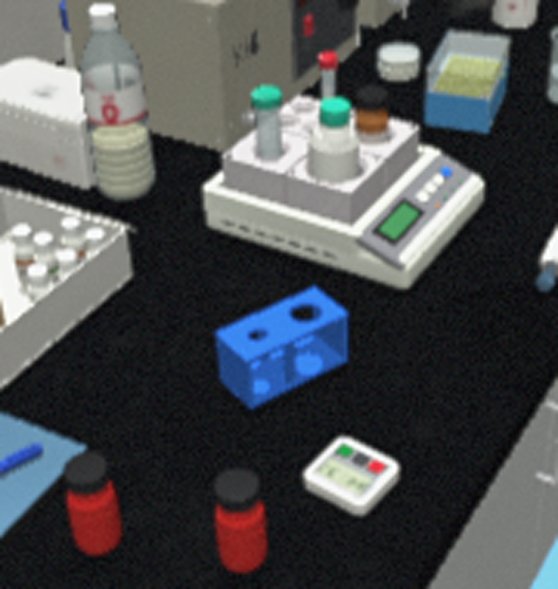

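View pics/w14.png

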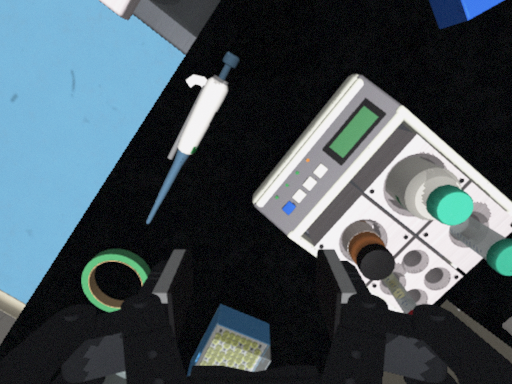

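All four are standing in the right wells. In the wrist view a finger hides the red cap, so I'll check its height in the fixed cameras.

```bash
python3 - <<'E'
from h import *
for n,f in [('side','s14'),('scene','c14'),('side','s6')]:
    z=np.load(f'pics/{f}.npz'); W=cloud(n,z['d'],z['T']); im=z['im'].astype(int)
    m=(np.hypot(W[...,0]-.5935,W[...,1]+.206)<.03)&(im[...,0]-im[...,1]>50)&(W[...,2]>.12)
    print(n,f,m.sum(),np.percentile(W[m][:,2],[5,50,97]).round(4),W[m].mean(0).round(4))
    m=(np.hypot(W[...,0]-.53,W[...,1]+.10)<.03)&(W[...,2]>.14); print(' bottle top',np.percentile(W[m][:,2],97).round(4))
E
```

```text
side s14 56 [0.1574 0.1658 0.1682] [ 0.5941 -0.2134  0.1643]
 bottle top 0.1708
scene c14 28 [0.1624 0.1694 0.1721] [ 0.5959 -0.2017  0.1681]
 bottle top 0.1745
side s6 58 [0.1583 0.1655 0.1682] [ 0.5944 -0.2137  0.1643]
 bottle top 0.5642
```

The red cap's top averages 0.170 m, which is the seated height. Handing in.

```bash
python3 -c "
from h import *
obs(); print(bot.job_done())"
```

```text
t 43.15 p [ 0.3757 -0.1877  0.3168] q [ 0.4461  0.895  -0.0055  0.0015] F [-0.2  0.3  0.4] w 0.0558 j [-0.46  0.06  0.01  1.52 -0.01  0.47]
the job is handed in; nothing more can be done
None
```

All four samples are standing in the heating blocks cut to their size, and I handed the job in at 43 s of the 112 s allowed. Each was lowered to the expected seated height before I let go.

- **Contact on the well bottom:** the 15 ml tube, 50 ml tube and jar each showed it clearly, at 3 to 4.5 N. The bottle gave no clear force reading. I judged it seated because it stopped sinking at the expected height.
- **Final heights of the tops:**

| Sample | Measured (mm) | Expected (mm) |
|---|---|---|
| 50 ml tube | 166 | 166 |
| Jar | 148 | 147 |
| Bottle | 173 | 173 |
| 15 ml tube | 168 and 172 | 170 |

- **Checks that disagreed:** the last wrist view read only 154 mm for the 15 ml tube, because a finger hid its cap. The two fixed cameras gave the 168 and 172 mm above. The network also reported a false "timer" at the 50 ml tube.
- **Left alone:** the timer and pipette were found where they started. The red jars look undisturbed in the final pictures, and the arm was clear of everything at the end.

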